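# Gauge the neck bore of an amber bottle, go then no-go

### The arm

A 6-joint arm with a two-finger parallel gripper is mounted at the origin on the work surface. World frame = base frame: x ahead of the robot, y to its left, z up, the work surface at z = 0. Lengths are in m, angles in rad, forces in N, time in s.
With the tool pointing down it reaches from about 0.35 to 0.975 m from the base axis. Payload 4.9 kg.
Tool frame: the origin (TCP) lies midway between the tips of the shut fingers; the grasp point (between the pads) lies behind it (manip.grasp_offset is the y of the grasp point in the tool frame, in m); y points along the fingers, z is the direction in which the jaws open and shut, and the axes are right-handed (so a half turn about y gives the same grasp; the last joint's range is limited). The gripper opens to 85 mm and grips with 20 to 120 N. Pads are 22 mm wide; open, the fingers measure 114 mm over their backs; the gripper's body (76 mm by 85 mm) begins 54 mm behind the grasp point. The pads swing forward as they close: fully open they stand 13 mm farther back than shut.
Start: joints at [-1.41, 0.053, 1.613, -0, 1.476, -0.119], TCP at [0.173, -0.601, 0.2] pointing down, gripper open.
Joint ranges: [-3.01, 3.01], [-1.01, 2.22], [0.06, 2.58], [-1.02, 4.17], [0.09, 2.62], [-3.14, 3.14]. Speed limits (rad/s): [2.57, 2.57, 3.14, 3.14, 3.14, 3.14].

### API

Orientations are given as a unit quaternion [w, x, y, z].
In Python, from plant import manip gives the robot as it stands. The module is installed in compiled form; this text tells all that it offers.
- The arm moves only by the shell command python3 -m jog 'ROWS'. ROWS is a JSON object of lists of equal length, an entry for each row: "offset": the shift along the world's x, y, z in units of 50 mm (1.0 is 50 mm), a list of three; "angular": the turn, a rotation vector about the world's x, y, z in units of 6 degrees (1.0 is 6 degrees), a list of three; "jaw": the finger opening in mm, from 0 to 85.4. In form: {"offset": [[tx, ty, tz], ...], "angular": [[ax, ay, az], ...], "jaw": [jaw, ...]}. A call has 1 to 12 rows; each row shifts and turns the commanded pose from where the row before left it; what a row does not reach is not made up. A row lasts 1/10 s, in which the tool goes at most 50 mm and 8.59 degrees, less where a joint would pass 70% of its speed; a pose out of reach is approached as far as the arm can. A call is refused whole if a number of a shift passes 1 or a number of a turn 1, either way. A call with a gripper value outside its range is refused whole. The fingers move at their own pace and stop on an object; the grip force is fixed at half the most. Time passes only in rows, so rows that do not move let the fingers close. It gives the time, the measured TCP pose, the force and the opening at its end, in the units of the state.
- manip.state(): the state, without advancing time (a new reading comes with each control period).
- manip.grab_frame(name): name is "scene" or "side" or "wrist"; returns the picture (420x560x3 uint8, blue, green, red); there is no depth.
- manip.camera_model(name): a dict with "fx", "fy", "cx", "cy" (pixels), "rvec" (rotation vector, rad) and "tvec" (3), from world to camera coordinates, as OpenCV has them; the wrist camera has in their place "mount" (4x4, takes a point from camera to tool coordinates, whose origin is the TCP and whose axes are the tool frame's). Camera axes: x right, y down, z forward; pixel columns grow to the right and rows downward; lengths in m; the calibration is good to about 2 mm. A picture is of the moment at which its call begins: read the wrist's pose just before it. camera_model takes no time and is no camera call.
- manip.job_done(): hands the job in, once; it reports no verdict.
The state is a dict: "time": time; "joint_pos": joint angles; "joint_vel": joint speeds; "joint_efforts": joint torques, N m; "tool_pos": TCP position; "tool_rot": TCP orientation; "contact_force": force on the tool from outside, world axes, zero at the start; "ft_torque": the same for the moment, N m; "gripper_width": opening from 0.0 (shut) to 1.0 (fully open).
Only numpy, scipy, OpenCV 4.12 (cv2) and the standard library are available. Lean on these libraries where they do the work, as an engineer would, in place of code of your own. Each camera call takes 0.05 s, during which the arm holds its last target.

### The job

Check the neck bore of the amber bottle lying in the wooden cradle with the double-ended plug gauge: slide the long go end gently in until the handle's shoulder is fully home against the glass lip, then draw it out, turn the gauge end for end and press the short no-go end squarely on the mouth, lightly (about 7 N), for a second, to feel that it refuses. Never load the glass with as much as 18 N; afterwards lay the gauge back in its two-saddle rest, either way round, and leave the bottle lying in its cradle and the other glassware undisturbed.

Things in the scene. Friction and masses are not known exactly. Their poses are not given: they have to be found in the camera images.
- gauge: double-ended plug gauge, 0.21 kg, lying level in its rest. Hexagonal aluminium handle 84 mm long, 22 mm across its two upright flats. Origin on the axis, mid-handle; x along the axis to the go end, z up. Go end (long): steel, 19 mm diameter, 32 mm long, the last 3 mm tapering to 17 mm. No-go end (short): steel, 22 mm diameter, 16 mm long, square edge
- go_shoulder (a point): point on the gauge axis in the end face of the handle from which the go end stands out, 42 mm from the gauge's origin along its +x
- nogo_face (a point): centre of the flat outer face of the no-go end, 58 mm from the gauge's origin along its -x
- bottle: empty amber glass bottle, 0.11 kg, loose and level in the cradle: body 50 mm diameter, 122 mm long in all, neck 29 mm outside, 27 mm long; bore 20 mm, clear for 44 mm from the lip. Origin: centre of the mouth in the plane of the lip, 52 mm above the table; x points out along the bore. A push on the lip (under 3 N) slides it back up to 24 mm to the stop, then it is stiff; 18 N chips the lip
- cradle: fixed wooden V-cradle, base 146 x 90 mm, with an upright end stop 82 mm high behind the bottle's base, clamped anywhere from 0 to 24 mm behind it; origin under the V on the table, x parallel to the bottle's bore, towards the mouth. The bottle lies at y = 0, its mouth at x = 72 to 78 mm, 52 mm above the table; nothing stands under or in front of the neck
- gauge_rest: fixed wooden gauge rest, 100 x 50 mm, with two V saddles 12 mm thick at 34 mm either side of its middle and 56 mm of free space between them over a base 10 mm thick; origin under it on the table, its x axis along the gauge
- rest_seat (a point): where the middle of the gauge's handle belongs in the rest: 48 mm above the table over the rest's origin
- dropper_a: bystander: standing dropper bottle of amber glass, 33 mm diameter, 107 mm tall; origin under its base
- dropper_b: bystander: standing dropper bottle of amber glass, 38 mm diameter, 115 mm tall; origin under its base
- beaker: bystander: glass beaker, 64 mm diameter, 85 mm tall, with paper test strips standing up to about 135 mm; origin under its base
There are look-alikes about, which are no part of the job. What is meant by the gauge is not blue or pink, and is the larger of those in its own colour.

How it is judged:
By the outcome, as a careful person would: the job done as asked, in the order asked, and still so for the second after the job is handed in, with the robot touching nothing.
It also fails if it takes over 72 s, if anything falls off the work surface, if the arm or the gripper's body presses on something with over 40 N, if the wrist force passes 120 N, or if a joint passes its speed limit or range.

## Working session

There is one attempt and no reset: what is moved stays moved. The work goes in short steps, Python scripts to look and compute and a shell command to move; the robot and the scene stay as the last step left them, time stands still between calls to the robot, and variables do not carry over. Pictures are saved under pics/ and viewed, and the job is handed in when it is done.

```bash
mkdir -p pics; python3 - <<'E'
from plant import manip
import cv2
for n in("scene","side","wrist"):
    s=manip.state()
    cv2.imwrite(f"pics/{n}0.png",manip.grab_frame(n))
    print(n,manip.camera_model(n))
print(s, manip.grasp_offset)
E
```

```text
scene {'fx': 386.85850369445114, 'fy': 386.85850369445114, 'cx': 272.97240495487154, 'cy': 209.61245915804446, 'rvec': array([ 1.99771568,  0.84617896, -0.46208834]), 'tvec': array([-0.33968525, -0.17676209,  1.26529712])}
side {'fx': 412.9270288244888, 'fy': 412.9270288244888, 'cx': 285.05068362123745, 'cy': 214.45347903402086, 'rvec': array([ 0.43041242, -2.60368047,  1.35442288]), 'tvec': array([0.50758692, 0.19787303, 0.81597606])}
wrist {'fx': 335.85286854889966, 'fy': 335.85286854889966, 'cx': 276.4388268514137, 'cy': 209.98134606657405, 'mount': array([[-3.76978562e-04,  9.55902063e-01,  2.93685382e-01,
        -7.53006191e-02],
       [ 4.72501717e-04, -2.93685200e-01,  9.55902077e-01,
        -1.74227446e-01],
       [ 9.99999817e-01,  4.99121438e-04, -3.40952341e-04,
        -6.21005130e-04],
       [ 0.00000000e+00,  0.00000000e+00,  0.00000000e+00,
         1.00000000e+00]])}
{'time': 0.1, 'joint_pos': array([-1.40998893e+00,  5.32968639e-02,  1.61414658e+00, -2.84702797e-05,
        1.47601041e+00, -1.18995050e-01]), 'joint_vel': array([ 0.00199695, -0.00149329, -0.00028585,  0.00098996,  0.00025497,
        0.00161154]), 'joint_efforts': array([-4.50426396e-04, -3.94904280e+01, -3.71366251e+01, -1.53538322e-04,
        3.90063127e-03,  2.63559691e-06]), 'tool_pos': array([ 0.17249844, -0.60007855,  0.19918832]), 'tool_rot': array([ 0.09857986, -0.0986274 ,  0.70085543, -0.69954007]), 'contact_force': array([-0.61870623, -0.24779345, -0.27997612]), 'ft_torque': array([ 0.01039165, -0.00727686, -0.0020553 ]), 'gripper_width': 1.0031128052220637} -0.0187
```

View pics/scene0.png

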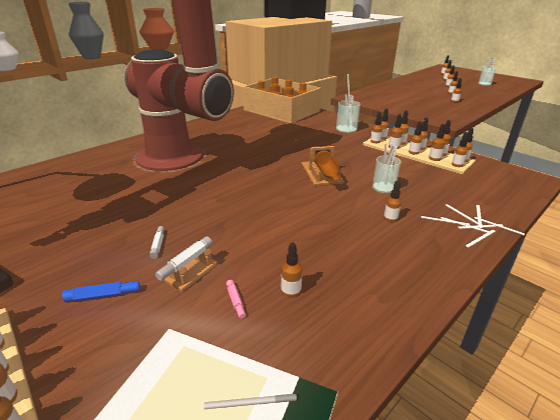

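View pics/side0.png

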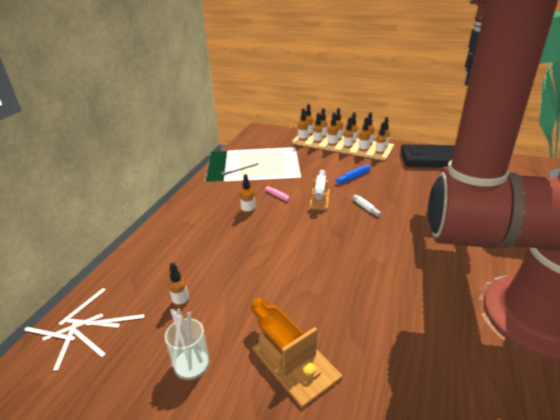

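View pics/wrist0.png

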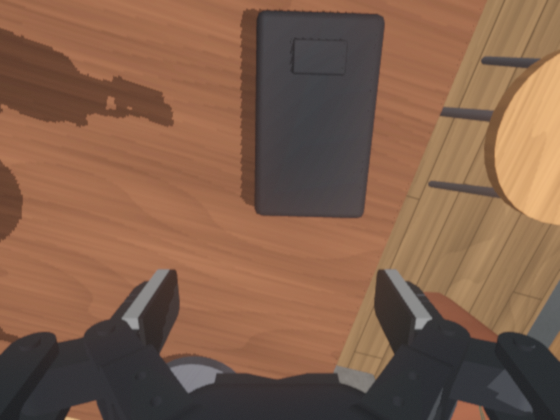

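```bash
python3 - <<'E'
import cv2, numpy as np
a=cv2.imread("pics/scene0.png"); b=cv2.imread("pics/side0.png")
c=lambda im,x,y,w,h,f:cv2.resize(im[y:y+h,x:x+w],None,fx=f,fy=f,interpolation=cv2.INTER_CUBIC)
cv2.imwrite("pics/c1.png",c(a,140,220,110,80,7))
cv2.imwrite("pics/c2.png",c(a,290,135,80,60,9))
cv2.imwrite("pics/c3.png",c(b,290,155,100,70,8))
cv2.imwrite("pics/c4.png",c(b,235,285,120,120,5))
E
```

```text
(no output)
```

View pics/c1.png

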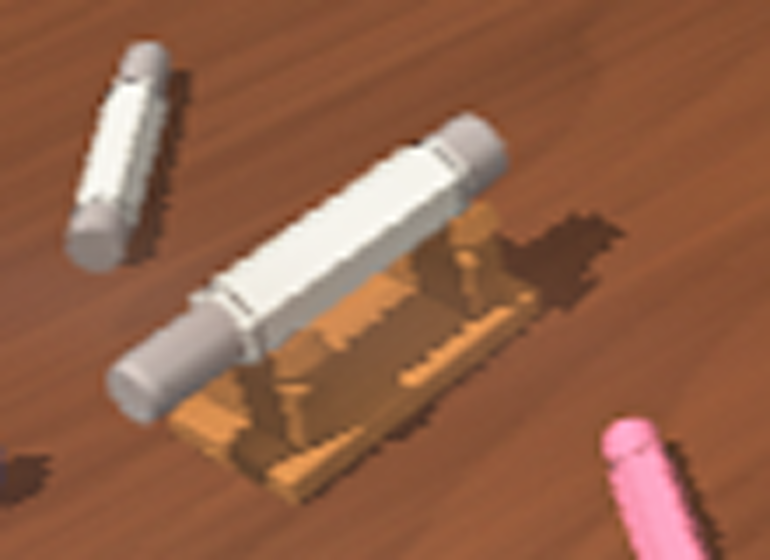

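View pics/c2.png

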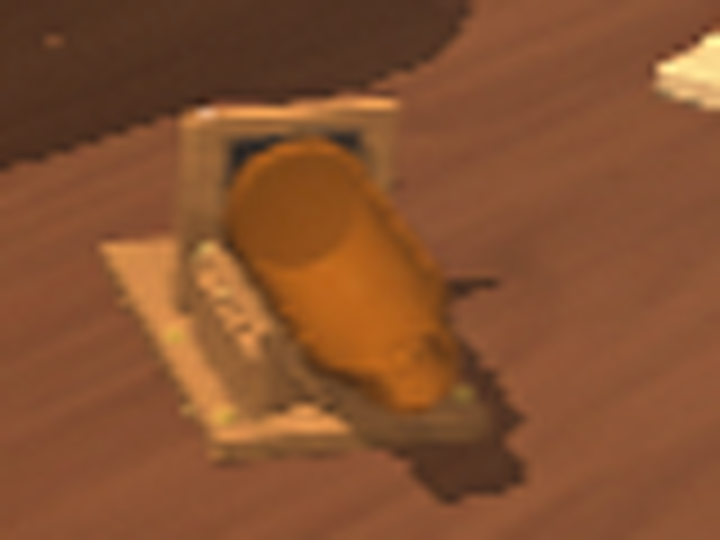

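View pics/c3.png

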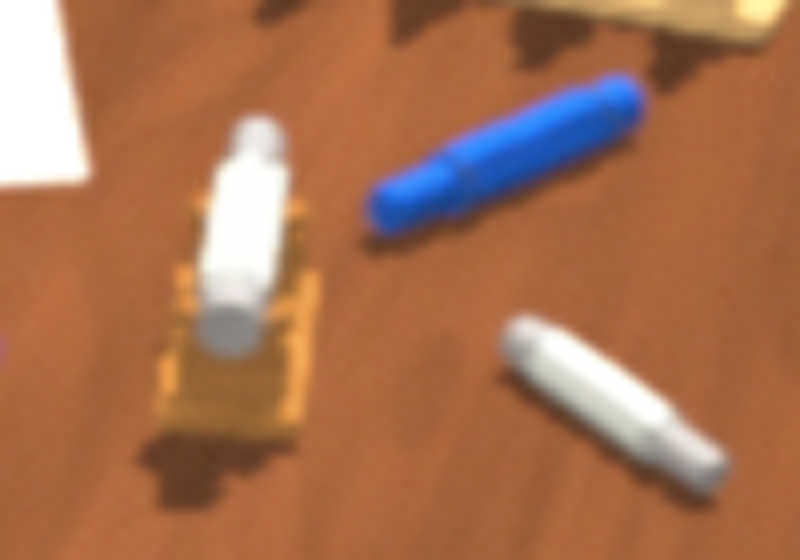

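View pics/c4.png

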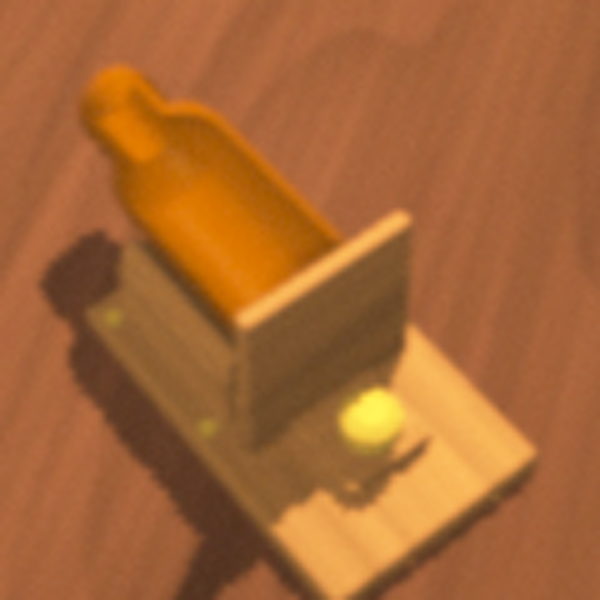

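```bash
cat > h.py <<'E'
import numpy as np, cv2
from plant import manip
from scipy.spatial.transform import Rotation as R
def cam(n, st=None):
    m=manip.camera_model(n)
    if n=='wrist':
        st=st or manip.state()
        q=st['tool_rot']; T=np.eye(4); T[:3,:3]=R.from_quat([q[1],q[2],q[3],q[0]]).as_matrix(); T[:3,3]=st['tool_pos']
        W=T@m['mount']; Rw=W[:3,:3]; o=W[:3,3]
    else:
        Rc=cv2.Rodrigues(m['rvec'])[0]; Rw=Rc.T; o=-Rc.T@m['tvec']
    return m,Rw,o
def ray(n,px,st=None):
    m,Rw,o=cam(n,st); d=Rw@np.array([(px[0]-m['cx'])/m['fx'],(px[1]-m['cy'])/m['fy'],1]); return o,d/np.linalg.norm(d)
def plane(n,px,z,st=None):
    o,d=ray(n,px,st); return o+d*(z-o[2])/d[2]
def tri(*obs):
    A=np.zeros((3,3));b=np.zeros(3);rs=[]
    for ob in obs:
        o,d=ray(*ob); P=np.eye(3)-np.outer(d,d); A+=P;b+=P@o; rs.append((o,P))
    x=np.linalg.solve(A,b); return x,[np.linalg.norm(P@(x-o)) for o,P in rs]
def proj(n,X,st=None):
    m,Rw,o=cam(n,st); c=Rw.T@(np.asarray(X)-o); return np.array([m['fx']*c[0]/c[2]+m['cx'],m['fy']*c[1]/c[2]+m['cy']])
E
python3 - <<'E'
from h import *
np.set_printoptions(precision=4,suppress=True)
print('go',tri(('scene',(158.9,276.1)),('side',(322.5,171.3))))
print('nogo',tri(('scene',(209.7,241.1)),('side',(318.8,196.3))))
print('go z48',plane('scene',(158.9,276.1),.048),plane('side',(322.5,171.3),.048))
print('nogo z48',plane('scene',(209.7,241.1),.048),plane('side',(318.8,196.3),.048))
print('mouth',tri(('scene',(337.2,176.7)),('side',(255,304))))
for p in [(301.1,162),(313.9,185.6)]: print('cr sc',plane('scene',p,0.01))
for p in [(302,405),(342,377),(252.6,347)]: print('cr sd',plane('side',p,0.01))
for n,p in [('dropA/Bscene',(291,292)),('d2',(392,217)),('beaker',(386,187))]: print(n,plane('scene',p,0))
E
```

```text
go (array([ 0.5447, -0.3477,  0.0486]), [np.float64(0.0015884587399233579), np.float64(0.0015884587399233987)])
nogo (array([ 0.5195, -0.2162,  0.046 ]), [np.float64(0.0019167207385294178), np.float64(0.0019167207385294197)])
go z48 [ 0.5461 -0.3471  0.048 ] [ 0.5442 -0.351   0.048 ]
nogo z48 [ 0.5242 -0.2173  0.048 ] [ 0.5177 -0.2154  0.048 ]
mouth (array([0.5302, 0.1957, 0.0507]), [np.float64(0.001163253594104784), np.float64(0.0011632535941047308)])
cr sc [0.3459 0.2596 0.01  ]
cr sc [0.4735 0.172  0.01  ]
cr sd [0.3905 0.3369 0.01  ]
cr sd [0.3412 0.2673 0.01  ]
cr sd [0.5097 0.2592 0.01  ]
dropA/Bscene [ 0.7081 -0.1668  0.    ]
d2 [0.7024 0.2029 0.    ]
beaker [0.6082 0.3268 0.    ]
```

```bash
cat >> h.py <<'E'
np.set_printoptions(precision=4,suppress=True)
def mat(st): q=st['tool_rot']; return R.from_quat([q[1],q[2],q[3],q[0]]).as_matrix()
def show():
    s=manip.state(); M=mat(s); z=M[:,2]
    print('t',round(s['time'],2),'pos',s['tool_pos'],'y',M[:,1],'zyaw',np.degrees(np.arctan2(z[1],z[0])),'F',s['contact_force'],'T',s['ft_torque'],'w',s['gripper_width']*85.4,'j',s['joint_pos'])
    return s
E
python3 - <<'E'
from h import *
s=show(); print(mat(s))
E
```

```text
t 0.15 pos [ 0.1725 -0.6002  0.1993] y [-0.0003  0.0016 -1.    ] zyaw -73.96885543173174 F [-0.5438 -0.1049  0.2095] T [ 0.0108  0.0724 -0.0121] w 85.65089712479879 j [-1.41    0.0532  1.614  -0.      1.476  -0.119 ]
[[-0.9611 -0.0003  0.2762]
 [-0.2762  0.0016 -0.9611]
 [-0.0002 -1.     -0.0016]]
```

```bash
python3 -m jog '{"offset":[[0.4,0.36,0],[0.4,0.36,0],[0.4,0.36,0],[0.4,0.36,0],[0.4,0.36,0],[0.4,0.36,0],[0.4,0.36,0],[0.4,0.36,0],[0.4,0.36,0],[0.4,0.36,0],[0.4,0.36,0],[0.4,0.36,0]],"angular":[[0,0,-1],[0,0,-1],[0,0,-1],[0,0,-1],[0,0,-1],[0,0,-1],[0,0,-1],[0,0,-1],[0,0,-1],[0,0,-1],[0,0,-1],[0,0,-1]],"jaw":[85,85,85,85,85,85,85,85,85,85,85,85]}' && python3 -m jog '{"offset":[[0.4,0.36,0],[0.4,0.36,0],[0.4,0.36,0],[0.4,0.36,0],[0.4,0.36,0],[0.4,0.36,0],[0,0,0],[0,0,0]],"angular":[[0,0,-1],[0,0,-1],[0,0,-1],[0,0,-1],[0,0,0],[0,0,0],[0,0,0],[0,0,0]],"jaw":[85,85,85,85,85,85,85,85]}'
python3 - <<'E'
from h import *
s=show()
cv2.imwrite("pics/w1.png",manip.grab_frame("wrist"))
for X in ([.5447,-.3477,.048],[.5195,-.2162,.048]): print(proj('wrist',X,s))
E
```

```text
time: 1.35
tool_pos: [0.4132, -0.3837, 0.1999]
tool_rot: [-0.333, 0.333, 0.624, -0.624]
contact_force: [0.6, -0.3, 0.5]
gripper_width: 0.995
time: 2.15
tool_pos: [0.5325, -0.2764, 0.1998]
tool_rot: [0.454, -0.454, -0.542, 0.542]
contact_force: [0.3, 0.6, -0.2]
gripper_width: 0.994
t 2.15 pos [ 0.5325 -0.2764  0.1998] y [-0.001   0.0001 -1.    ] zyaw -169.90571189088638 F [ 0.3311  0.5631 -0.1842] T [-0.0703 -0.0314  0.0109] w 84.85435071819391 j [-0.6025 -0.0052  1.6726 -0.0005  1.4751  2.3629]
[277.1064 108.695 ]
[278.6663 242.2524]
```

View pics/w1.png

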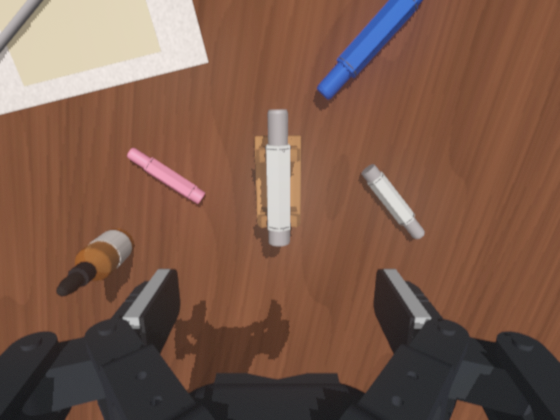

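```bash
python3 - <<'E'
import cv2
a=cv2.imread("pics/w1.png")
cv2.imwrite("pics/w1c.png",cv2.resize(a[95:260,225:335],None,fx=3.6,fy=3.6,interpolation=cv2.INTER_CUBIC))
E
```

```text
(no output)
```

View pics/w1c.png

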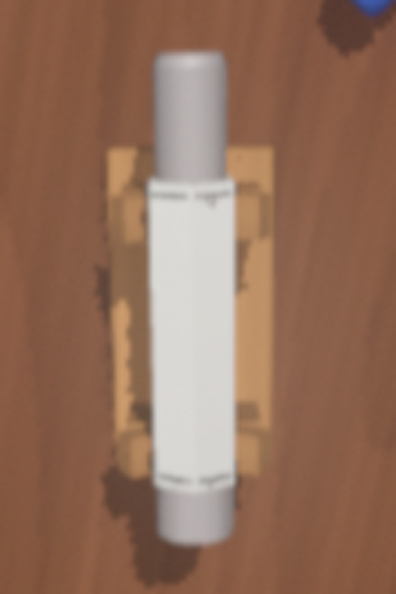

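```bash
python3 - <<'E'
from h import *
s=manip.state()
a=plane('wrist',(278.2,145),.054,s);b=plane('wrist',(279,230.5),.054,s)
print(a,b,(a+b)/2,np.linalg.norm(a-b),np.degrees(np.arctan2(*(a-b)[[1,0]])))
a=plane('wrist',(278,109.5),.048,s);b=plane('wrist',(279.2,246),.048,s)
print(a,b,np.linalg.norm(a-b),np.degrees(np.arctan2(*(a-b)[[1,0]])), b+(a-b)/np.linalg.norm(a-b)*.058)
E
```

```text
[ 0.5376 -0.3161  0.054 ] [ 0.5217 -0.2318  0.054 ] [ 0.5296 -0.274   0.054 ] 0.08585256349157329 -79.31095096520423
[ 0.5434 -0.3476  0.048 ] [ 0.5179 -0.2125  0.048 ] 0.1374558477359276 -79.33811527502067 [ 0.5287 -0.2695  0.048 ]
```

```bash
python3 -m jog '{"offset":[[-0.056,0.06,-0.3],[0,0,-0.5],[0,0,-0.5],[0,0,-0.5],[0,0,-0.4],[0,0,-0.4],[0,0,-0.4],[0,0,-0.25],[0,0,-0.15],[0,0,0],[0,0,0]],"angular":[[0,0,0.1],[0,0,0],[0,0,0],[0,0,0],[0,0,0],[0,0,0],[0,0,0],[0,0,0],[0,0,0],[0,0,0],[0,0,0]],"jaw":[60,60,60,60,60,60,60,60,60,60,60]}'
python3 - <<'E'
from h import *
s=show()
cv2.imwrite("pics/w2.png",manip.grab_frame("wrist"))
E
```

```text
time: 3.3
tool_pos: [0.5301, -0.2741, 0.031]
tool_rot: [-0.451, 0.452, 0.544, -0.544]
contact_force: [0.2, 0.4, 0.0]
gripper_width: 0.701
t 3.3 pos [ 0.5301 -0.2741  0.031 ] y [ 0.0009 -0.0007 -1.    ] zyaw -169.37864646661566 F [0.1838 0.4084 0.0437] T [-0.0234 -0.0144  0.0339] w 59.86874997146974 j [-0.6019  0.1479  1.8089 -0.0001  1.1837  2.3544]
```

View pics/w2.png

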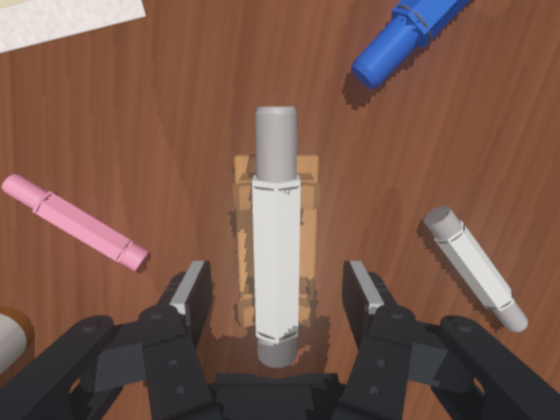

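```bash
python3 - <<'E'
from h import *
s=manip.state()
for z in (.048,.054):
  a=plane('wrist',(276.3,182),z,s);b=plane('wrist',(278,337),z,s)
  print(z,a,b,(a+b)/2,np.linalg.norm(a-b))
a=plane('wrist',(276,108),.048,s);print(a)
print(proj('wrist',s['tool_pos']+[0,0,.0187],s))
E
```

```text
0.048 [ 0.5381 -0.3134  0.048 ] [ 0.5209 -0.2272  0.048 ] [ 0.5295 -0.2703  0.048 ] 0.08789945049540211
0.054 [ 0.5383 -0.3146  0.054 ] [ 0.5218 -0.2317  0.054 ] [ 0.53   -0.2732  0.054 ] 0.08455702414923874
[ 0.5445 -0.3467  0.048 ]
[276.7907 259.7634]
```

```bash
python3 -m jog '{"offset":[[0,0.01,-0.03],[0,0,0],[0,0,0],[0,0,0],[0,0,0],[0,0,0],[0,0,0],[0,0,0]],"angular":[[0,0,0],[0,0,0],[0,0,0],[0,0,0],[0,0,0],[0,0,0],[0,0,0],[0,0,0]],"jaw":[10,10,10,10,10,10,10,10]}'
python3 - <<'E'
from h import *
s=show()
E
```

```text
time: 4.15
tool_pos: [0.5298, -0.2732, 0.0288]
tool_rot: [0.452, -0.452, -0.544, 0.544]
contact_force: [-1.7, 0.5, 0.0]
gripper_width: 0.116
t 4.15 pos [ 0.5298 -0.2732  0.0288] y [-0.  0. -1.] zyaw -169.36839706615808 F [-1.6623  0.5286  0.0281] T [-0.0091 -0.0146 -0.0454] w 9.88898317344598 j [-0.6009  0.1499  1.8108  0.      1.1809  2.3552]
```

```bash
python3 - <<'E'
from h import *
cv2.imwrite("pics/w3.png",manip.grab_frame("wrist"))
cv2.imwrite("pics/s3.png",cv2.resize(manip.grab_frame("scene")[190:310,120:280],None,fx=4,fy=4))
show()
E
```

```text
t 4.25 pos [ 0.5298 -0.2732  0.0288] y [ 0.0001 -0.     -1.    ] zyaw -169.36883258845359 F [ 0.1584  0.3587 -0.3619] T [-0.0718  0.0062 -0.0196] w 9.719445073027027 j [-0.6009  0.1499  1.8107  0.      1.1809  2.3551]
```

View pics/w3.png

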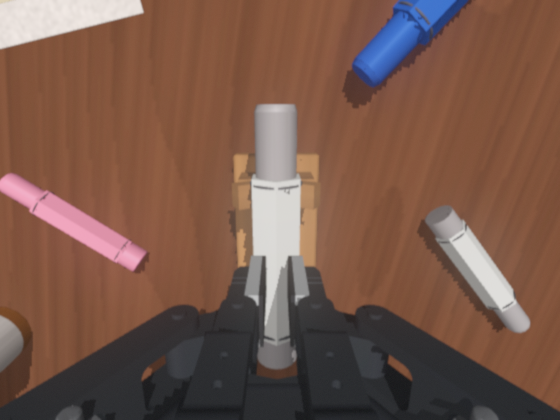

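View pics/s3.png

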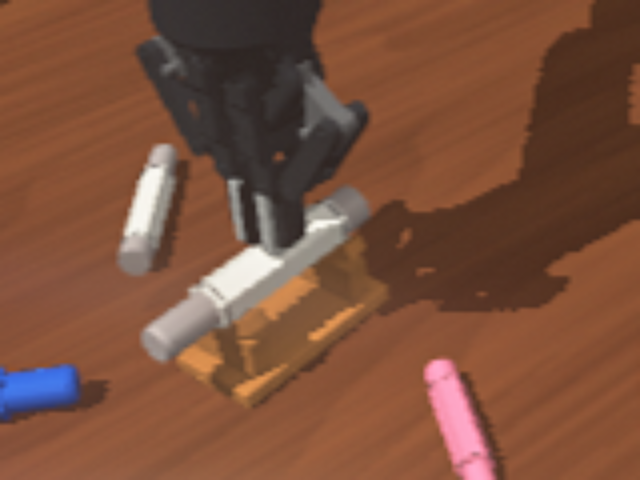

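```bash
python3 - <<'E'
from h import *
s=manip.state()
for dz in (0,.0187,.04): 
  p=proj('scene',s['tool_pos']+[0,0,dz]); print(dz,p,(p-[120,190])*4, proj('wrist',s['tool_pos']+[0,0,dz],s))
g=s['tool_pos']*[1,1,0]
for z in (.03,.048,.06): 
  p=proj('scene',g+[0,0,z]); print(z,(p-[120,190])*4)
E
```

```text
0 [189.3019 261.8399] [277.2074 287.3598] [276.8212 245.2612]
0.0187 [188.234  254.4548] [272.936  257.8191] [276.8388 259.8102]
0.04 [186.9829 245.8023] [267.9316 223.2092] [276.864  280.5988]
0.03 [276.9413 285.5196]
0.048 [272.825  257.0518]
0.06 [270.0223 237.6688]
```

```bash
python3 - <<'E'
from h import *
s=manip.state()
p=proj('side',s['tool_pos']); x,y=int(p[0])-50,int(p[1])-50
f=cv2.resize(manip.grab_frame("side")[y:y+90,x:x+100],None,fx=7,fy=7,interpolation=cv2.INTER_CUBIC)
for z in (0,.0187):
  q=(proj('side',s['tool_pos']+[0,0,z])-[x,y])*7; print(q)
cv2.imwrite("pics/d3.png",f)
E
```

```text
[356.9333 356.1768]
[358.1887 316.0697]
```

View pics/d3.png

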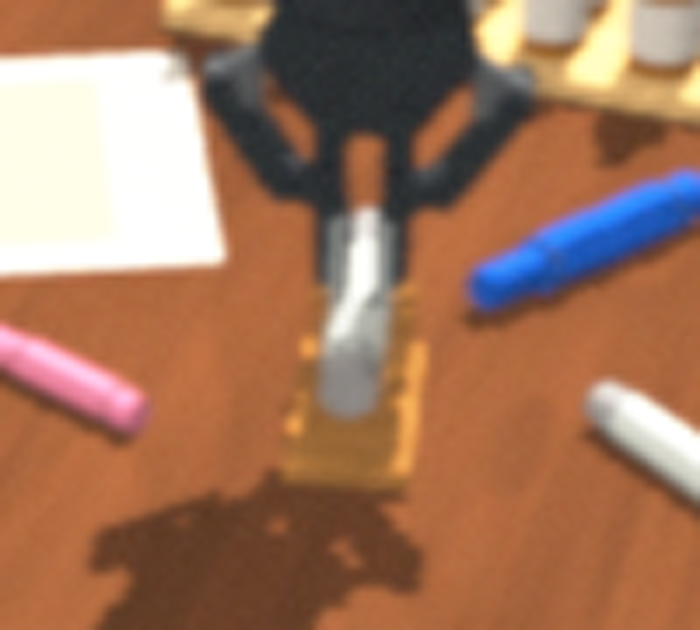

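```bash
python3 -m jog '{"offset":[[0,0,0],[0,0,0],[0,0,0]],"angular":[[0,0,0],[0,0,0],[0,0,0]],"jaw":[0,0,0]}'
python3 - <<'E'
from h import *
show()
cv2.imwrite("pics/w4.png",cv2.resize(manip.grab_frame("wrist")[160:400,180:380],None,fx=2.5,fy=2.5))
E
```

```text
time: 4.6
tool_pos: [0.5301, -0.2733, 0.0294]
tool_rot: [-0.451, 0.452, 0.544, -0.544]
contact_force: [-1.2, 1.3, 4.1]
gripper_width: -0.006
t 4.6 pos [ 0.5301 -0.2733  0.0294] y [ 0.0006 -0.0003 -1.    ] zyaw -169.36761058470444 F [-1.1818  1.3019  4.0916] T [0.2047 0.1675 0.0411] w -0.5011537730201088 j [-0.6008  0.1494  1.8101  0.0001  1.1814  2.3552]
```

View pics/w4.png

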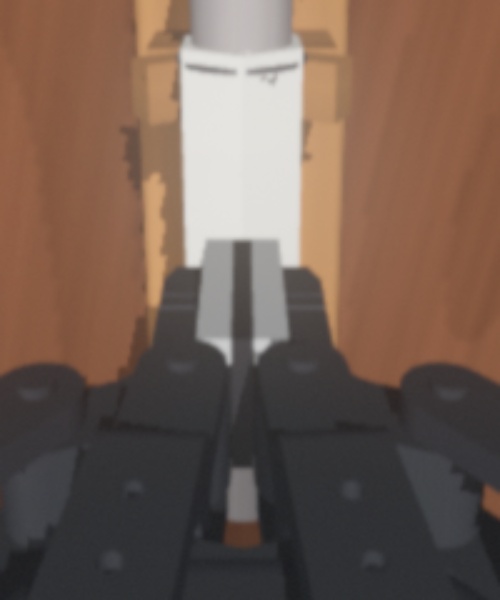

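```bash
python3 -m jog '{"offset":[[0,0,0.2],[0,0,0],[0,0,0],[0,0,0],[0,0,-0.2],[0,0,-0.2],[0,0,-0.1],[0,0,0]],"angular":[[0,0,0],[0,0,0],[0,0,0],[0,0,0],[0,0,0],[0,0,0],[0,0,0],[0,0,0]],"jaw":[20,50,50,50,50,50,50,50]}'
python3 - <<'E'
from h import *
s=show()
cv2.imwrite("pics/s5.png",cv2.resize(manip.grab_frame("scene")[190:310,120:280],None,fx=4,fy=4,interpolation=cv2.INTER_CUBIC))
E
```

```text
time: 5.45
tool_pos: [0.5286, -0.2723, 0.0117]
tool_rot: [0.453, -0.45, -0.544, 0.544]
contact_force: [0.7, 0.8, -0.4]
gripper_width: 0.586
t 5.45 pos [ 0.5286 -0.2723  0.0117] y [-0.0029  0.002  -1.    ] zyaw -169.36698229902584 F [ 0.669   0.8378 -0.4252] T [-0.0335  0.0256  0.04  ] w 50.08512617370516 j [-0.6009  0.1721  1.8183 -0.      1.1547  2.3551]
```

View pics/s5.png

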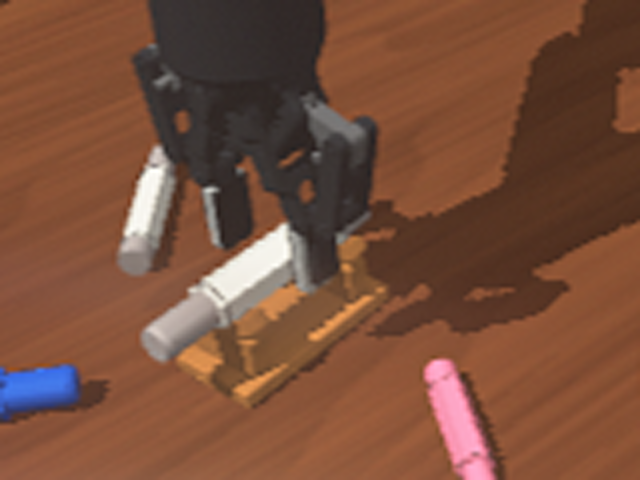

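```bash
python3 -m jog '{"offset":[[0,0,-0.12],[0,0,-0.12],[0,0,0],[0,0,0]],"angular":[[0,0,0],[0,0,0],[0,0,0],[0,0,0]],"jaw":[50,50,50,50]}'
python3 - <<'E'
from h import *
s=show()
cv2.imwrite("pics/s6.png",cv2.resize(manip.grab_frame("scene")[190:310,120:280],None,fx=4,fy=4,interpolation=cv2.INTER_CUBIC))
cv2.imwrite("pics/w6.png",manip.grab_frame("wrist"))
E
```

```text
time: 5.9
tool_pos: [0.5297, -0.2731, 0.0016]
tool_rot: [0.452, -0.451, -0.544, 0.544]
contact_force: [-0.1, 0.4, -0.7]
gripper_width: 0.589
t 5.9 pos [ 0.5297 -0.2731  0.0016] y [-0.0004  0.0003 -1.    ] zyaw -169.36789926813373 F [-0.0609  0.4172 -0.7249] T [-0.0344 -0.0206  0.0294] w 50.26115919255796 j [-0.6009  0.1872  1.8207  0.      1.1341  2.3552]
```

View pics/s6.png

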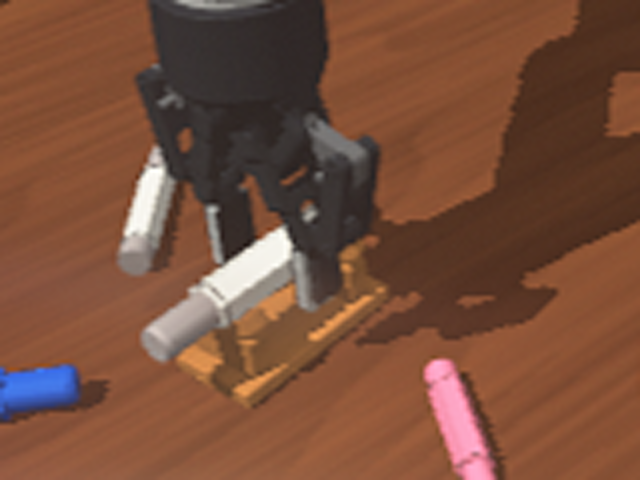

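View pics/w6.png

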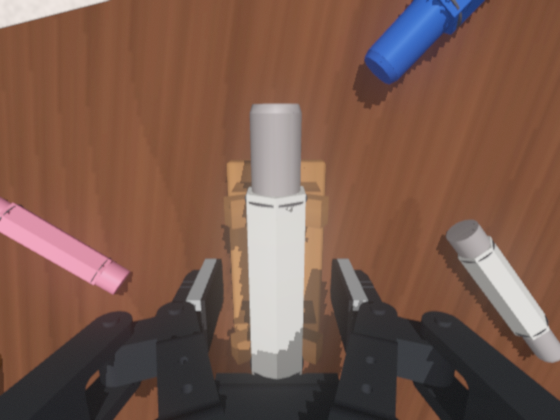

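```bash
python3 -m jog '{"offset":[[0,0,0],[0,0,0],[0,0,0],[0,0,0],[0,0,0],[0,0,0]],"angular":[[0,0,0],[0,0,0],[0,0,0],[0,0,0],[0,0,0],[0,0,0]],"jaw":[0,0,0,0,0,0]}'
python3 - <<'E'
from h import *
s=show()
E
```

```text
time: 6.6
tool_pos: [0.5302, -0.2734, 0.0023]
tool_rot: [-0.451, 0.452, 0.544, -0.544]
contact_force: [-0.3, 1.0, 3.9]
gripper_width: 0.244
t 6.6 pos [ 0.5302 -0.2734  0.0023] y [ 0.0008 -0.0004 -1.    ] zyaw -169.36940730977904 F [-0.3152  1.0245  3.8984] T [ 0.0544  0.0218 -0.0054] w 20.838993560310293 j [-0.6009  0.1865  1.82    0.0001  1.1342  2.3552]
```

```bash
python3 -m jog '{"offset":[[0,0,0.1],[0,0,0.3],[0,0,0.5],[0,0,0.6],[0,0,0.6],[0,0,0.4],[0.05,0.21,0],[0.05,0.21,0],[0.05,0.21,0],[0.05,0.21,0],[0.05,0.21,0],[0.05,0.21,0]],"angular":[[0,0,0],[0,0,0],[0,0,0],[0,0,0],[0,0,0],[0,0,0],[0,0,1],[0,0,1],[0,0,1],[0,0,1],[0,0,1],[0,0,1]],"jaw":[0,0,0,0,0,0,0,0,0,0,0,0]}'
python3 - <<'E'
from h import *
s=show()
cv2.imwrite("pics/w7.png",manip.grab_frame("wrist"))
E
```

```text
time: 7.8
tool_pos: [0.5446, -0.2096, 0.1273]
tool_rot: [0.26, -0.26, -0.658, 0.658]
contact_force: [-0.8, 0.6, -1.3]
gripper_width: 0.244
t 7.8 pos [ 0.5446 -0.2096  0.1273] y [-0.0002  0.     -1.    ] zyaw -133.1229485135724 F [-0.7811  0.5543 -1.274 ] T [-0.0103 -0.0254 -0.0066] w 20.79968621956478 j [-0.4949  0.0107  1.7802 -0.0001  1.3508  1.8285]
```

View pics/w7.png

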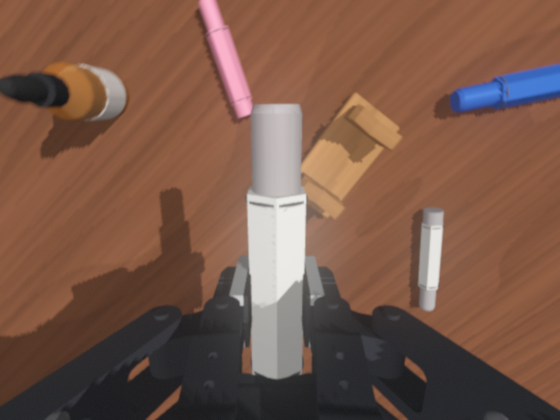

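```bash
python3 -m jog '{"offset":[[0.05,0.22,0],[0.05,0.22,0],[0.05,0.22,0],[0.05,0.22,0],[0.05,0.22,0],[0.05,0.22,0],[0.05,0.22,0],[0.05,0.22,0],[0.05,0.22,0],[0.05,0.22,0],[0.05,0.22,0],[0.05,0.22,0]],"angular":[[0,0,1],[0,0,1],[0,0,1],[0,0,1],[0,0,1],[0,0,1],[0,0,1],[0,0,1],[0,0,1],[0,0,1],[0,0,1],[0,0,1]],"jaw":[0,0,0,0,0,0,0,0,0,0,0,0]}'
python3 -m jog '{"offset":[[0.05,0.22,0],[0.05,0.22,0],[0.05,0.22,0],[0.05,0.22,0],[0.05,0.22,0],[0.05,0.22,0],[0.05,0.22,0],[0.05,0.22,0],[0.05,0.22,0],[0.05,0.22,0],[0.05,0.22,0],[0.05,0.22,0]],"angular":[[0,0,1],[0,0,1],[0,0,1],[0,0,1],[0,0,1],[0,0,1],[0,0,1],[0,0,1],[0,0,1],[0,0,1],[0,0,1],[0,0,1]],"jaw":[0,0,0,0,0,0,0,0,0,0,0,0]}'
python3 -m jog '{"offset":[[0.05,0.22,0],[0.05,0.22,0],[0.05,0.22,0],[0.05,0.22,0],[0.05,0.22,0],[0.05,0.22,0],[0.05,0.22,0],[0,0,0],[0,0,0]],"angular":[[0,0,1],[0,0,1],[0,0,1],[0,0,1],[0,0,1],[0,0,1],[0,0,1],[0,0,0],[0,0,0]],"jaw":[0,0,0,0,0,0,0,0,0]}'
python3 - <<'E'
from h import *
s=show()
cv2.imwrite("pics/w8.png",manip.grab_frame("wrist"))
E
```

```text
time: 9.05
tool_pos: [0.5746, -0.078, 0.1272]
tool_rot: [-0.176, 0.176, -0.685, 0.685]
contact_force: [0.2, 0.1, -2.0]
gripper_width: 0.246
time: 10.25
tool_pos: [0.6047, 0.0539, 0.1272]
tool_rot: [-0.545, 0.545, -0.451, 0.451]
contact_force: [-0.1, 0.5, -1.7]
gripper_width: 0.245
time: 11.15
tool_pos: [0.6222, 0.1305, 0.127]
tool_rot: [-0.669, 0.67, -0.227, 0.227]
contact_force: [0.4, -0.7, -1.9]
gripper_width: 0.244
t 11.15 pos [0.6222 0.1305 0.127 ] y [-0.0001 -0.0005 -1.    ] zyaw 52.473524079839514 F [ 0.3506 -0.7254 -1.9007] T [ 0.0425  0.0155 -0.0656] w 20.865969045425373 j [ 0.09    0.1314  1.6538 -0.0005  1.3566 -0.8257]
```

View pics/w8.png

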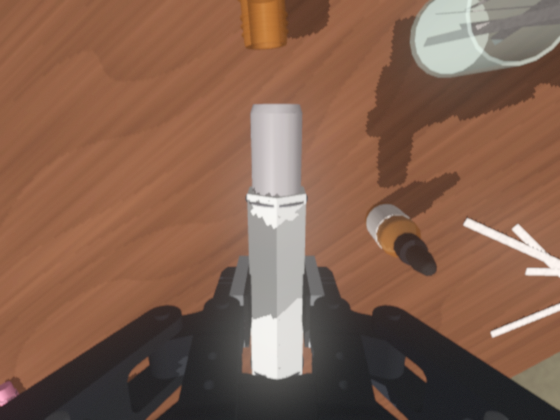

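```bash
python3 -m jog '{"offset":[[-0.3,0.03,0.4],[-0.3,0.03,0.4],[-0.4,0.04,0.4],[-0.4,0.04,0.4],[-0.2,0.03,0],[0,0,0],[0,0,0]],"angular":[[0,0,0.4],[0,0,0],[0,0,0],[0,0,0],[0,0,0],[0,0,0],[0,0,0]],"jaw":[0,0,0,0,0,0,0]}'
python3 - <<'E'
from h import *
s=show()
np.save('s9.npy',s,allow_pickle=True)
cv2.imwrite("pics/w9.png",manip.grab_frame("wrist"))
E
```

```text
time: 11.9
tool_pos: [0.5419, 0.1389, 0.2054]
tool_rot: [-0.674, 0.675, -0.213, 0.212]
contact_force: [0.4, -0.6, -1.7]
gripper_width: 0.245
t 11.9 pos [0.5419 0.1389 0.2054] y [-0.0015 -0.0004 -1.    ] zyaw 54.977305705807396 F [ 0.3717 -0.6425 -1.6556] T [ 0.0482 -0.0031  0.001 ] w 20.932225505329775 j [ 0.118  -0.1053  1.7594 -0.0003  1.489  -0.8415]
```

View pics/w9.png

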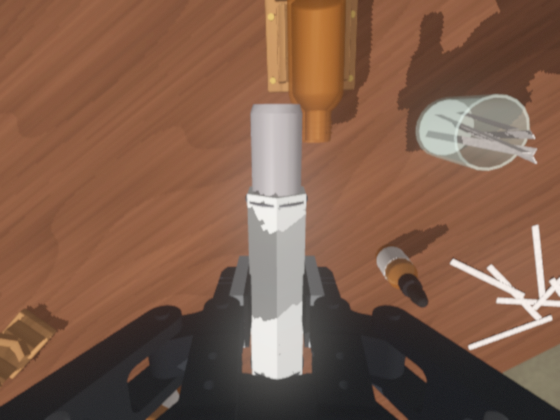

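```bash
python3 - <<'E'
import cv2
a=cv2.imread("pics/w9.png")
cv2.imwrite("pics/w9c.png",cv2.resize(a[0:150,240:380],None,fx=4,fy=4,interpolation=cv2.INTER_CUBIC))
cv2.imwrite("pics/w9d.png",cv2.resize(a[95:215,235:315],None,fx=5,fy=5,interpolation=cv2.INTER_CUBIC))
E
```

```text
(no output)
```

View pics/w9c.png

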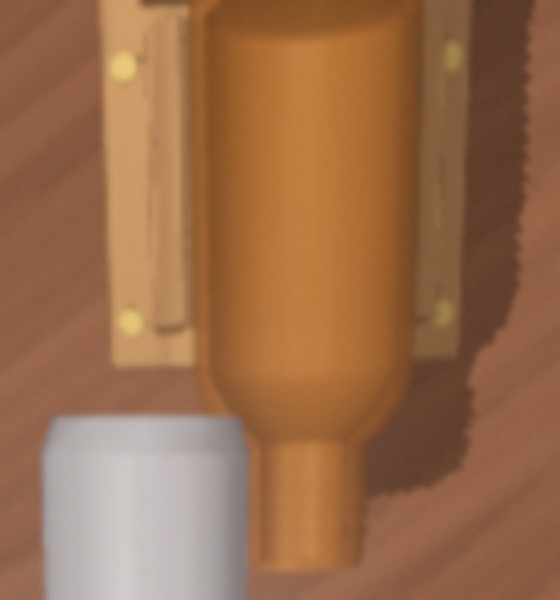

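View pics/w9d.png

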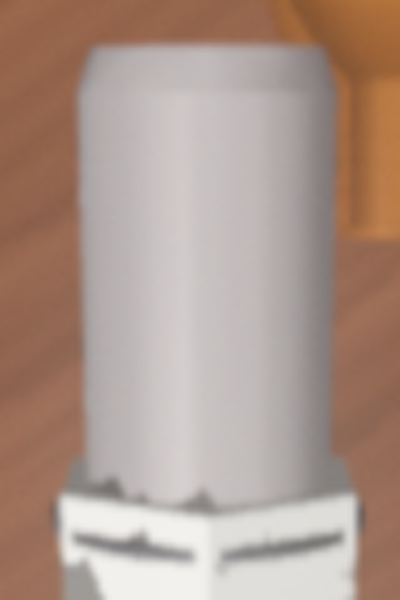

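```bash
cat > fit9.py <<'E'
from h import *
s=np.load('s9.npy',allow_pickle=True).item()
m,Rw,o=cam('wrist',s); print('cam',o)
c=lambda x,y:(240+(x+.5)/4-.5,(y+.5)/4-.5)
l=plane('wrist',c(260,560),.055,s); r=plane('wrist',c(361,560),.055,s); print('lip',l,r,(l+r)/2,np.linalg.norm(l-r))
l2=plane('wrist',c(260,455),.055,s); r2=plane('wrist',c(363,450),.055,s);print('neck back',l2,r2,(l2+r2)/2)
for t in (.01,.015):
  a=plane('wrist',c(113,366),t,s);b=plane('wrist',c(457,357),t,s);d=b-a
  print(t,'front corners',a,b,np.linalg.norm(d),'axis',np.degrees(np.arctan2(d[1],d[0]))-90,(a+b)/2)
  L=plane('wrist',c(100,5),t,s);Rr=plane('wrist',c(470,5),t,s)
  print(' sides yaw',np.degrees(np.arctan2(*(a-L)[[1,0]])),np.degrees(np.arctan2(*(b-Rr)[[1,0]])))
b1=plane('wrist',c(207,150),.06,s);b2=plane('wrist',c(417,150),.06,s)
b3=plane('wrist',c(209,330),.06,s);b4=plane('wrist',c(411,330),.06,s)
print('body',(b1+b2)/2,(b3+b4)/2,np.degrees(np.arctan2(*((b3+b4)-(b1+b2))[[1,0]])))
# gauge
g=lambda x,y:(235+(x+.5)/5-.5,95+(y+.5)/5-.5)
Z=s['tool_pos'][2]+.046
tip=[plane('wrist',g(x,85),Z,s) for x in(79,335)]; sh=[plane('wrist',g(x,470),Z,s) for x in(86,330)]
print('gauge tip',tip,np.linalg.norm(tip[0]-tip[1]),'sh',np.linalg.norm(sh[0]-sh[1]))
T=sum(tip)/2;S=sum(sh)/2; print(T,S,np.degrees(np.arctan2(*(T-S)[[1,0]])))
E
python3 fit9.py
```

```text
cam [0.4807 0.1827 0.3797]
lip [0.5203 0.1875 0.055 ] [0.5341 0.2072 0.055 ] [0.5272 0.1973 0.055 ] 0.023990964336370525
neck back [0.5004 0.2008 0.055 ] [0.5131 0.221  0.055 ] [0.5068 0.2109 0.055 ]
0.01 front corners [0.4627 0.1843 0.01  ] [0.512  0.2586 0.01  ] 0.0891966214461694 axis -33.588327241789806 [0.4874 0.2215 0.01  ]
 sides yaw -33.243586534266456 -33.37269948000032
0.015 front corners [0.4629 0.1843 0.015 ] [0.5116 0.2576 0.015 ] 0.08799031314468837 axis -33.58832724178983 [0.4873 0.2209 0.015 ]
 sides yaw -33.243586534266456 -33.37269948000034
body [0.454  0.2445 0.06  ] [0.4841 0.2244 0.06  ] -33.644746355922386
gauge tip [array([0.4766, 0.1739, 0.2514]), array([0.4873, 0.1893, 0.2514])] 0.018771602510833416 sh 0.019126425590520153
[0.4819 0.1816 0.2514] [0.5057 0.1651 0.2514] 145.1319434128938
```

```bash
cat >> fit9.py <<'E'
print('---')
M1=plane('wrist',c(310.5,568),.0665,s);M2=plane('wrist',c(310.5,568),.052,s);print(M1,M2)
u=np.array([np.cos(np.radians(-33.5)),np.sin(np.radians(-33.5)),0])
M=M2.copy(); print('origin target 15mm off',M+u*.089, 'go scene/side proj of M',proj('scene',M),proj('side',M))
E
python3 fit9.py | sed -n '/---/,$p'
```

```text
---
[0.5271 0.1958 0.0665] [0.5292 0.1964 0.052 ]
origin target 15mm off [0.6035 0.1473 0.052 ] go scene/side proj of M [336.7183 175.9775] [254.6452 304.0755]
```

```bash
python3 -m jog '{"offset":[[0.35,0.01,0],[0.35,0.01,0],[0.35,0.02,0],[0.35,0.02,0],[0,0,-0.4],[0,0,-0.6],[0,0,-0.7],[0,0,-0.7],[0,0,-0.6],[0,0,-0.5],[0,0,-0.3],[0,0,-0.18]],"angular":[[0,0,0.25],[0,0,0],[0,0,0],[0,0,0],[0,0,0],[0,0,0],[0,0,0],[0,0,0],[0,0,0],[0,0,0],[0,0,0],[0,0,0]],"jaw":[0,0,0,0,0,0,0,0,0,0,0,0]}'
python3 -m jog '{"offset":[[0,0,0],[0,0,0]],"angular":[[0,0,0],[0,0,0]],"jaw":[0,0]}'
python3 - <<'E'
from h import *
s=show(); np.save('s10.npy',s,allow_pickle=True)
w=manip.grab_frame("wrist"); cv2.imwrite("pics/w10.png",w)
cv2.imwrite("pics/w10c.png",cv2.resize(w[0:200,200:350],None,fx=4,fy=4,interpolation=cv2.INTER_CUBIC)[:, :600])
cv2.imwrite("pics/s10.png",cv2.resize(manip.grab_frame("scene")[110:240,270:430],None,fx=4.5,fy=4.5,interpolation=cv2.INTER_CUBIC))
cv2.imwrite("pics/d10.png",cv2.resize(manip.grab_frame("side")[210:360,150:330],None,fx=4,fy=4,interpolation=cv2.INTER_CUBIC))
E
```

```text
time: 13.15
tool_pos: [0.6112, 0.1419, 0.005]
tool_rot: [-0.677, 0.678, -0.205, 0.203]
contact_force: [0.4, -0.5, -2.2]
gripper_width: 0.245
time: 13.35
tool_pos: [0.6134, 0.1424, 0.0088]
tool_rot: [0.677, -0.677, 0.203, -0.204]
contact_force: [0.5, -0.4, -2.2]
gripper_width: 0.24
t 13.35 pos [0.6134 0.1424 0.0088] y [ 0.0017  0.0002 -1.    ] zyaw 56.52231832252891 F [ 0.5469 -0.3599 -2.2026] T [-0.016  -0.0362  0.0312] w 20.53263358283875 j [ 0.11    0.2471  1.736  -0.      1.1567 -0.8765]
```

View pics/w10.png

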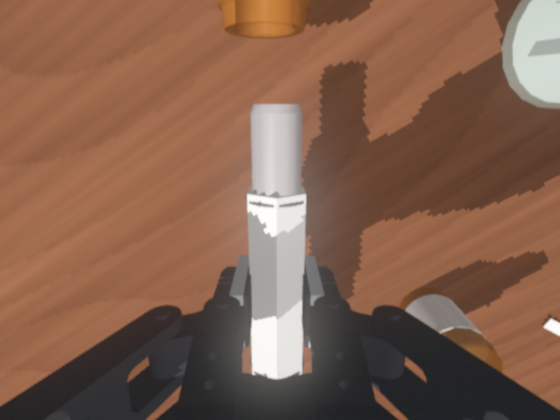

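View pics/s10.png

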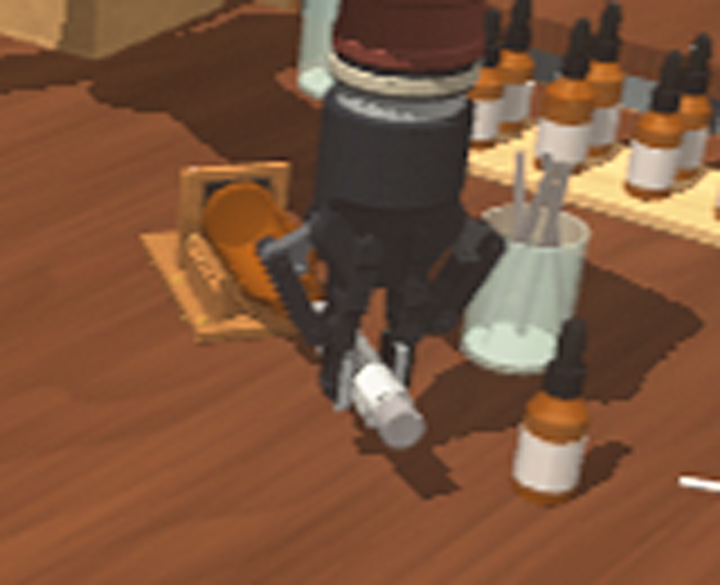

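View pics/d10.png

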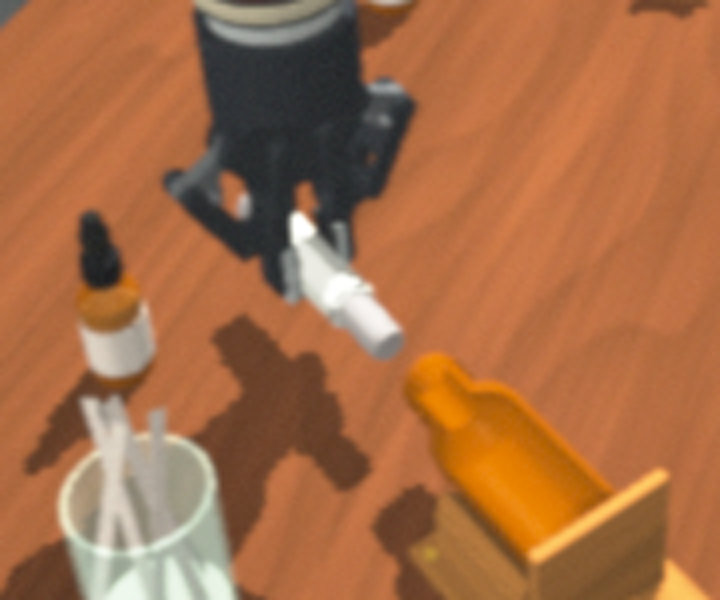

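View pics/w10c.png

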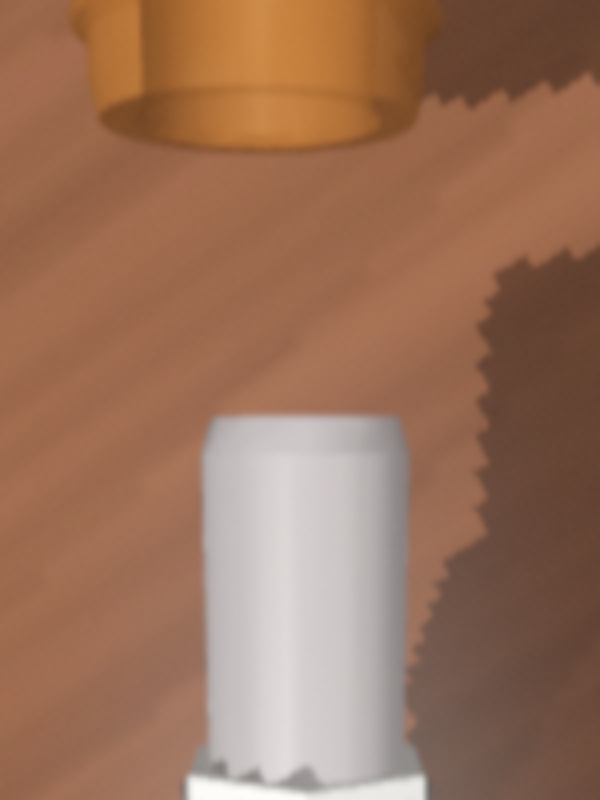

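```bash
python3 - <<'E'
from h import *
s=np.load('s10.npy',allow_pickle=True).item(); show()
d=np.array([np.cos(np.radians(146.5)),np.sin(np.radians(146.5)),0])
for dz in (.0437,.0457,.0477):
  t=s['tool_pos']+d*.074+[0,0,dz]; print(t,'side',(proj('side',t)-[150,210])*4)
  n=s['tool_pos']-d*.058+[0,0,dz]; print(n,'scene nogo',(proj('scene',n)-[270,110])*4.5)
print('M',(proj('side',[.529,.1962,.052])-[150,210])*4,(proj('side',[.529,.1962,.055])-[150,210])*4)
print(cam('wrist',s)[2])
E
python3 - <<'E'
import cv2
a=cv2.imread('pics/d10.png'); cv2.imwrite('pics/d10c.png',cv2.resize(a[180:440,220:560],None,fx=2.2,fy=2.2,interpolation=cv2.INTER_CUBIC))
E
```

```text
t 13.5 pos [0.6137 0.1425 0.0096] y [ 0.0031  0.0003 -1.    ] zyaw 56.53029465449287 F [ 0.2462 -0.2242 -2.3678] T [-0.0638  0.0091 -0.0339] w 21.116574663986135 j [ 0.1101  0.2459  1.7359 -0.      1.1566 -0.8765]
[0.5516 0.1832 0.0525] side [386.565  345.2717]
[0.6617 0.1103 0.0525] scene nogo [401.1198 433.7361]
[0.5516 0.1832 0.0545] side [386.2569 342.3527]
[0.6617 0.1103 0.0545] scene nogo [401.5926 430.4508]
[0.5516 0.1832 0.0565] side [385.9478 339.4253]
[0.6617 0.1103 0.0565] scene nogo [402.0665 427.1577]
M [419.2414 376.06  ] [418.8407 371.6554]
[0.5504 0.1844 0.183 ]
```

View pics/d10c.png

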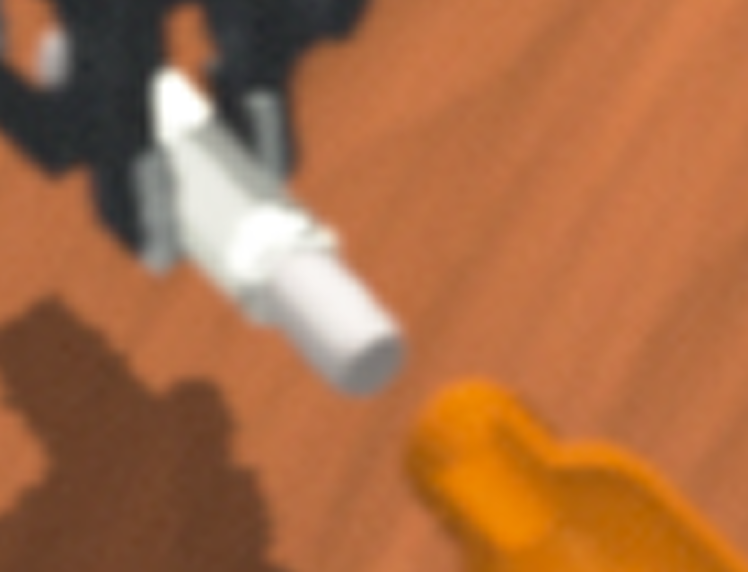

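```bash
for i in 1 2 3; do python3 -m jog '{"offset":[[0,0,0],[0,0,0]],"angular":[[0,0,0],[0,0,0]],"jaw":[0,0]}' | grep pos; done
python3 - <<'E'
from h import *
s=show(); np.save('s11.npy',s,allow_pickle=True)
w=manip.grab_frame("wrist"); cv2.imwrite("pics/w11c.png",cv2.resize(w[0:200,200:350],None,fx=4,fy=4,interpolation=cv2.INTER_CUBIC))
E
```

```text
tool_pos: [0.6128, 0.1424, 0.0086]
tool_pos: [0.6123, 0.1424, 0.0079]
tool_pos: [0.6123, 0.1423, 0.0078]
t 14.1 pos [0.6123 0.1423 0.0078] y [-0.0001 -0.     -1.    ] zyaw 56.528082152408125 F [ 0.5019 -0.4601 -1.7751] T [-0.0268  0.0011 -0.0663] w 20.81732540656394 j [ 0.11    0.2475  1.7376  0.      1.1565 -0.8766]
```

View pics/w11c.png

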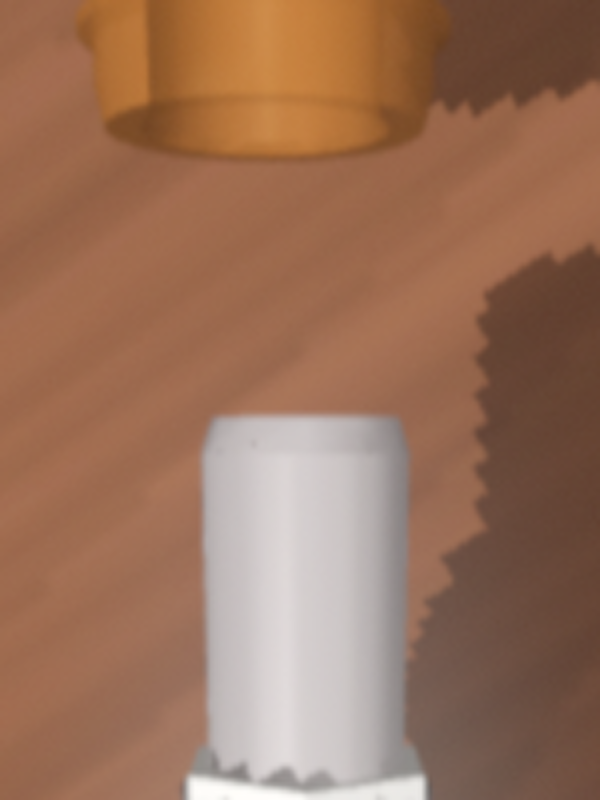

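```bash
python3 -m jog '{"offset":[[-0.04,-0.06,-0.026],[-0.1,0.066,0],[-0.1,0.066,0],[-0.1,0.066,0],[0,0,0],[0,0,0],[0,0,0],[0,0,0]],"angular":[[0,0,0],[0,0,0],[0,0,0],[0,0,0],[0,0,0],[0,0,0],[0,0,0],[0,0,0]],"jaw":[0,0,0,0,0,0,0,0]}'
python3 - <<'E'
from h import *
s=show(); np.save('s12.npy',s,allow_pickle=True)
w=manip.grab_frame("wrist"); cv2.imwrite("pics/w12c.png",cv2.resize(w[0:200,200:350],None,fx=4,fy=4,interpolation=cv2.INTER_CUBIC))
d=manip.grab_frame("side"); cv2.imwrite("pics/d12.png",cv2.resize(d[260:330,205:295],None,fx=8,fy=8,interpolation=cv2.INTER_CUBIC))
E
```

```text
time: 14.95
tool_pos: [0.5955, 0.1491, 0.0066]
tool_rot: [0.677, -0.677, 0.204, -0.204]
contact_force: [0.2, 0.4, -0.8]
gripper_width: 0.243
t 14.95 pos [0.5955 0.1491 0.0066] y [ 0.0003 -0.     -1.    ] zyaw 56.52252711069308 F [ 0.1862  0.4421 -0.8156] T [-0.0592 -0.0746  0.0091] w 20.724853553029273 j [ 0.1242  0.2179  1.775  -0.      1.1484 -0.8622]
```

View pics/w12c.png

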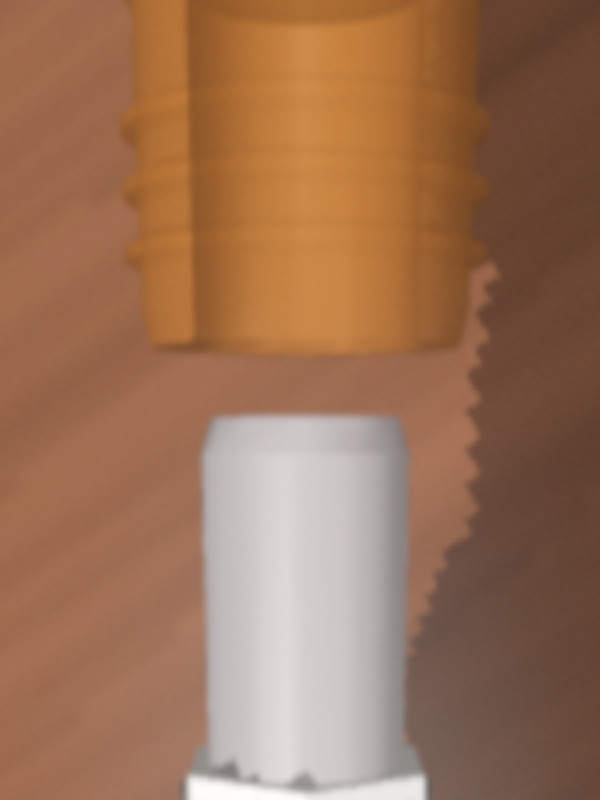

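View pics/d12.png

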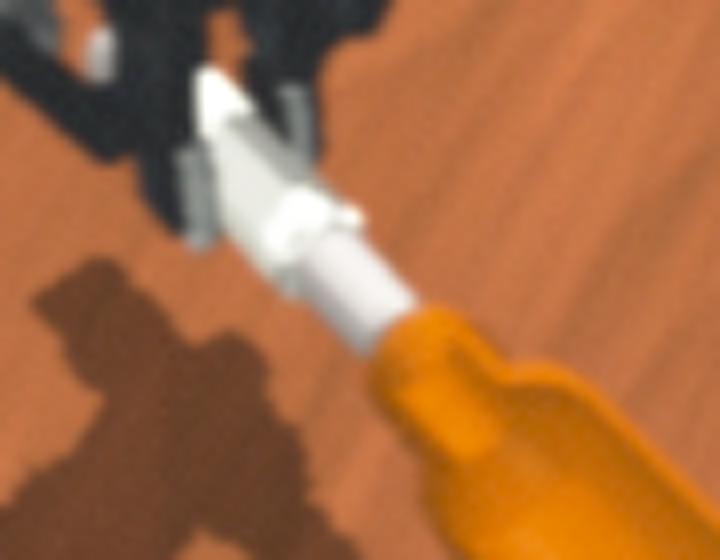

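```bash
cat > ov.py <<'E'
from h import *
import sys
def ring(C,d,r):
    e1=np.cross(d,[0,0,1]); e1/=np.linalg.norm(e1); e2=np.cross(d,e1)
    return [C+r*(np.cos(t)*e1+np.sin(t)*e2) for t in np.linspace(0,2*np.pi,40)]
def draw(im,name,x0,y0,f,rings,st=None):
    for C,d,r,col in rings:
        P=np.array([((proj(name,p,st)-[x0,y0])*f+f/2-.5) for p in ring(C,d,r)]).astype(int)
        cv2.polylines(im,[P],True,col,1)
E
python3 - <<'E'
from ov import *
s=np.load('s12.npy',allow_pickle=True).item()
d=np.array([np.cos(np.radians(146.5)),np.sin(np.radians(146.5)),0])
im=cv2.imread('pics/d12.png'); T=s['tool_pos']
G=T+[0,0,.0457]
rr=[(G+d*.042,d,.0095,(255,0,0)),(G+d*.070,d,.0095,(255,0,0))]
L=T+d*.080; L[2]=.052
rr+=[(L,d,.0145,(0,255,0)),(L-d*-.027,d,.0145,(0,255,0)),(L+d*.06,d,.025,(0,255,0)),(L+d*.10,d,.025,(0,255,0))]
draw(im,'side',205,260,8,rr)
cv2.imwrite('pics/ov12.png',im)
E
```

```text
(no output)
```

View pics/ov12.png

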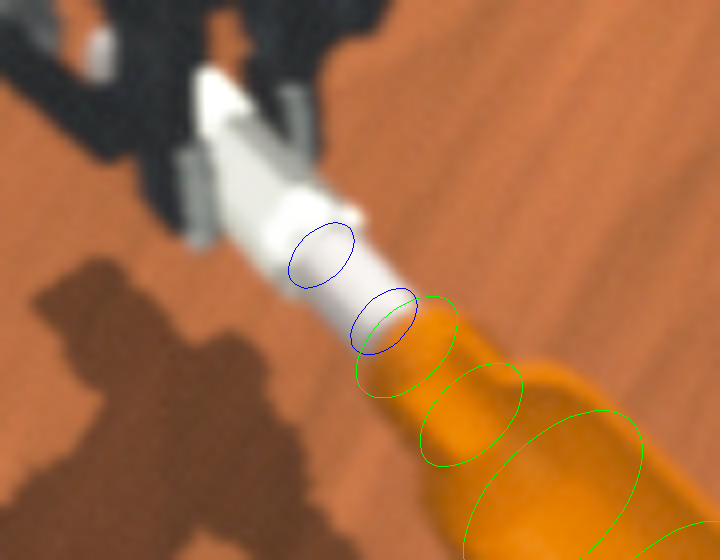

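```bash
python3 -m jog '{"offset":[[-0.042,0.0275,0],[-0.042,0.0275,0],[-0.042,0.0275,0],[-0.042,0.0275,0],[0,0,0],[0,0,0]],"angular":[[0,0,0],[0,0,0],[0,0,0],[0,0,0],[0,0,0],[0,0,0]],"jaw":[0,0,0,0,0,0]}'
cat > look.py <<'E'
import sys
from ov import *
n=sys.argv[1]
s=show(); np.save(f's{n}.npy',s,allow_pickle=True)
u=np.array([.834,-.552,0]);F=s['contact_force'];print('F along out-axis',F@u,'lat',F@[.552,.834,0],'z',F[2])
w=manip.grab_frame("wrist"); cv2.imwrite(f"pics/w{n}c.png",cv2.resize(w[0:200,200:350],None,fx=4,fy=4,interpolation=cv2.INTER_CUBIC))
E
python3 look.py 13
```

```text
time: 15.65
tool_pos: [0.5868, 0.1548, 0.0065]
tool_rot: [-0.677, 0.677, -0.204, 0.204]
contact_force: [0.6, 0.1, -2.0]
gripper_width: 0.241
t 15.65 pos [0.5868 0.1548 0.0065] y [ 0. -0. -1.] zyaw 56.53982468776438 F [ 0.6332  0.0603 -2.038 ] T [-0.0442 -0.0237 -0.0078] w 20.54738086493983 j [ 0.1353  0.2034  1.7923 -0.0001  1.1459 -0.8514]
F along out-axis 0.4948175786928214 lat 0.3998520722530581 z -2.0379926994357778
```

View pics/w13c.png

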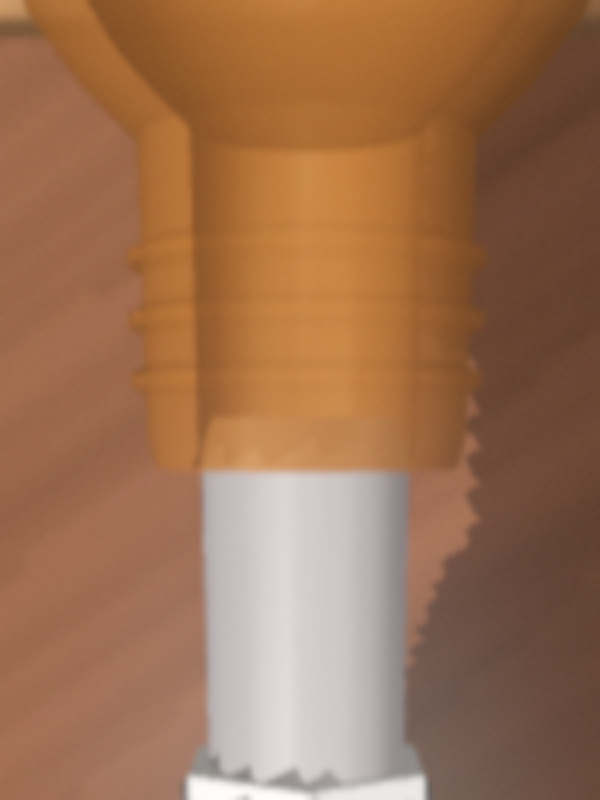

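```bash
python3 -m jog '{"offset":[[-0.042,0.0275,0],[-0.042,0.0275,0],[-0.042,0.0275,0],[-0.042,0.0275,0],[0,0,0],[0,0,0]],"angular":[[0,0,0],[0,0,0],[0,0,0],[0,0,0],[0,0,0],[0,0,0]],"jaw":[0,0,0,0,0,0]}' >/dev/null
python3 look.py 14
```

```text
t 16.3 pos [0.5784 0.1603 0.0065] y [ 0.0001 -0.     -1.    ] zyaw 56.53627232117584 F [ 1.1112 -0.8486 -1.7795] T [ 0.0096  0.0327 -0.01  ] w 20.748456574360617 j [ 0.1464  0.1892  1.8088 -0.0001  1.1435 -0.8403]
F along out-axis 1.3951852031802172 lat -0.09435151072410221 z -1.7795183418905238
```

View pics/w14c.png

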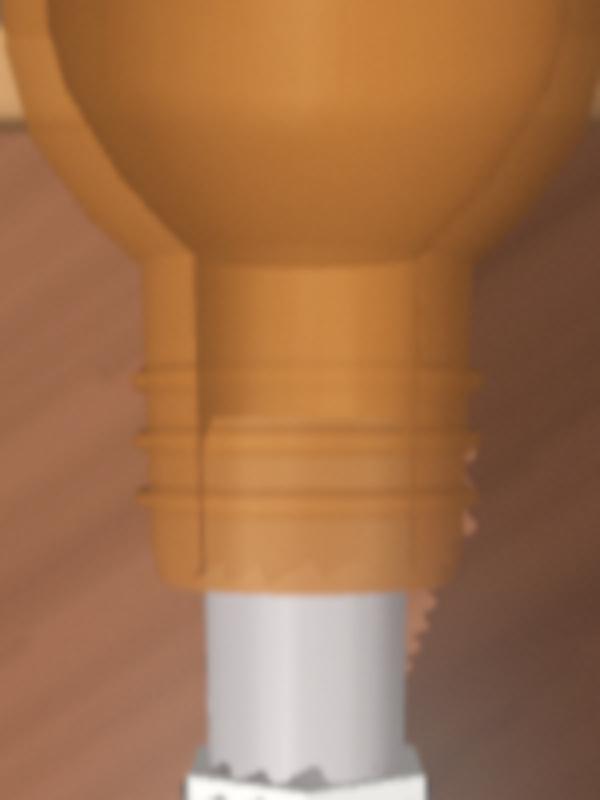

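```bash
python3 -m jog '{"offset":[[-0.042,0.0275,0],[-0.042,0.0275,0],[-0.042,0.0275,0],[-0.042,0.0275,0],[0,0,0]],"angular":[[0,0,0],[0,0,0],[0,0,0],[0,0,0],[0,0,0]],"jaw":[0,0,0,0,0]}' >/dev/null
python3 look.py 15
python3 -m jog '{"offset":[[-0.0167,0.011,0],[-0.0167,0.011,0],[-0.0167,0.011,0],[0,0,0]],"angular":[[0,0,0],[0,0,0],[0,0,0],[0,0,0]],"jaw":[0,0,0,0]}'
```

```text
t 16.85 pos [0.5697 0.166  0.0064] y [-0.0003  0.     -1.    ] zyaw 56.54930084371501 F [-1.1989  0.5551 -1.3804] T [-0.007   0.0235  0.0294] w 20.91841893574271 j [ 0.1581  0.1748  1.8255  0.0001  1.1416 -0.8289]
F along out-axis -1.3063033798221748 lat -0.19882451501671197 z -1.3804237273304194
time: 17.3
tool_pos: [0.5675, 0.1674, 0.0065]
tool_rot: [-0.677, 0.677, -0.204, 0.204]
contact_force: [-0.2, 0.3, -2.0]
gripper_width: 0.244
```

View pics/w15c.png

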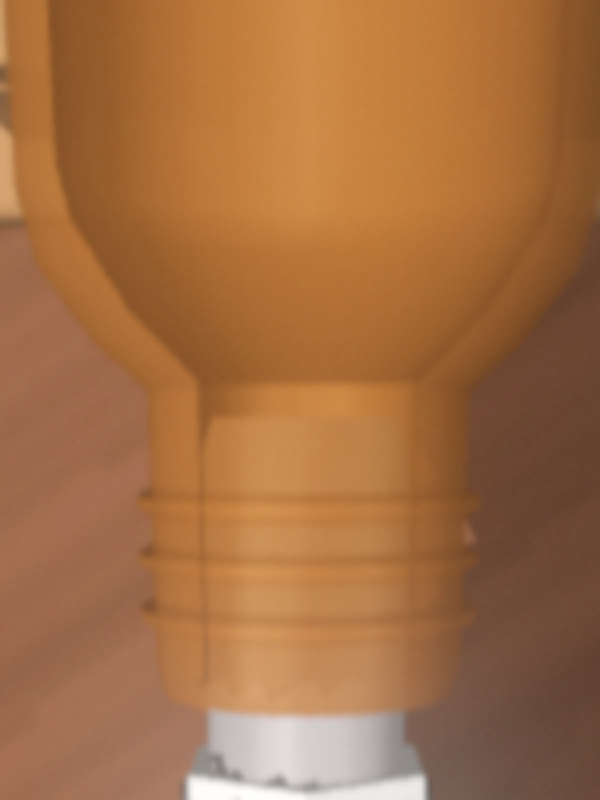

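```bash
for i in 1 2; do python3 -m jog '{"offset":[[-0.0167,0.011,0],[-0.0167,0.011,0],[-0.0167,0.011,0],[0,0,0]],"angular":[[0,0,0],[0,0,0],[0,0,0],[0,0,0]],"jaw":[0,0,0,0]}' | grep -E 'pos|force'; python3 look.py 16$i; done
```

```text
tool_pos: [0.565, 0.1691, 0.0065]
contact_force: [0.5, -0.6, -1.7]
t 17.7 pos [0.565  0.1691 0.0065] y [-0.0001 -0.     -1.    ] zyaw 56.53906159476527 F [ 0.5049 -0.5604 -1.6623] T [-0.0254 -0.0014 -0.0475] w 20.83554055672522 j [ 0.1646  0.1667  1.8346 -0.      1.1403 -0.8221]
F along out-axis 0.7304252368251842 lat -0.18868848970868413 z -1.662324840457244
tool_pos: [0.5626, 0.1707, 0.0066]
contact_force: [0.8, -0.2, -2.1]
t 18.15 pos [0.5626 0.1707 0.0066] y [ 0.0003 -0.     -1.    ] zyaw 56.53475040284262 F [ 0.7702 -0.2063 -2.1291] T [-0.0605 -0.1167  0.0146] w 20.53068017004401 j [ 0.1681  0.1625  1.8392 -0.0001  1.1396 -0.8186]
F along out-axis 0.7562043356096736 lat 0.25311835343077926 z -2.129100715099969
```

View pics/w162c.png

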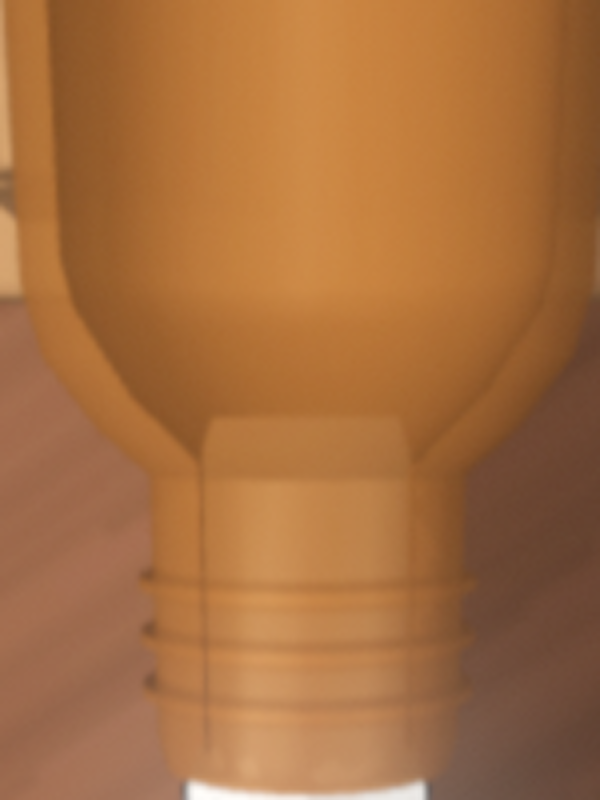

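```bash
for i in 3 4; do python3 -m jog '{"offset":[[-0.0167,0.011,0],[-0.0167,0.011,0],[-0.0167,0.011,0]],"angular":[[0,0,0],[0,0,0],[0,0,0]],"jaw":[0,0,0]}' >/dev/null; python3 look.py 16$i; done
```

```text
t 18.5 pos [0.5601 0.1723 0.0066] y [ 0.0002 -0.     -1.    ] zyaw 56.52577787463423 F [ 0.509  -0.5739 -1.9652] T [-0.0886 -0.1578  0.045 ] w 20.724610216398343 j [ 0.1716  0.1584  1.8439 -0.      1.1392 -0.815 ]
F along out-axis 0.7413186046567262 lat -0.197630489169471 z -1.9651505835582839
t 18.85 pos [0.5603 0.1726 0.0075] y [ 0.0062 -0.0026 -1.    ] zyaw 56.55896643115328 F [ 9.9878 -6.2763 -3.2905] T [-1.025  -1.3985  0.0252] w 20.654441225532437 j [ 0.1739  0.1543  1.8468 -0.004   1.1348 -0.8116]
F along out-axis 11.794343328421105 lat 0.2788295241031897 z -3.2904734425973516
```

View pics/w164c.png

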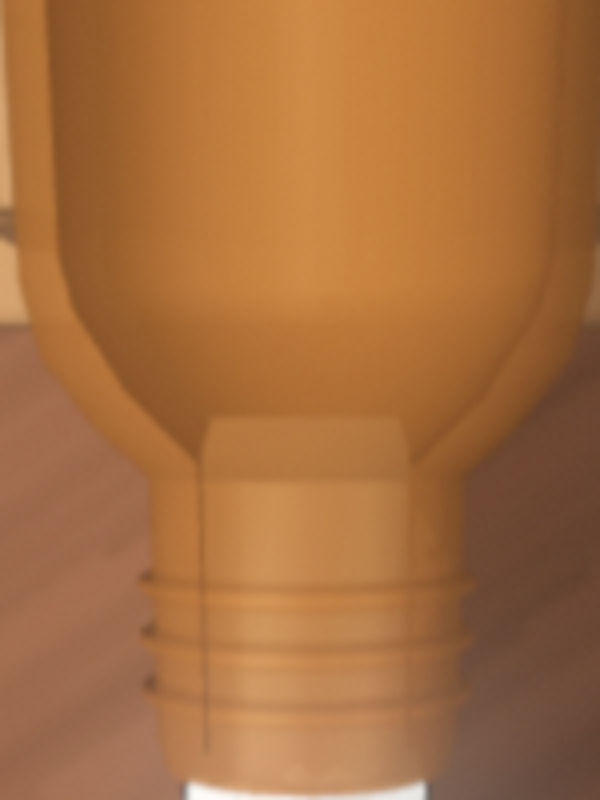

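```bash
python3 -m jog '{"offset":[[0.0334,-0.0221,0],[0.0334,-0.0221,0],[0.05,-0.0331,0],[0.0668,-0.0442,0],[0.0668,-0.0442,0],[0,0,0],[0,0,0],[0,0,0]],"angular":[[0,0,0],[0,0,0],[0,0,0],[0,0,0],[0,0,0],[0,0,0],[0,0,0],[0,0,0]],"jaw":[0,0,0,0,0,0,0,0]}'
python3 look.py 17
```

```text
time: 19.7
tool_pos: [0.5699, 0.1658, 0.0064]
tool_rot: [-0.677, 0.677, -0.204, 0.203]
contact_force: [-0.2, 0.6, -1.9]
gripper_width: 0.243
t 19.7 pos [0.5699 0.1658 0.0064] y [-0.0003  0.0001 -1.    ] zyaw 56.53392849736153 F [-0.163   0.6235 -1.9327] T [-0.0102 -0.0643 -0.0384] w 20.76246043423141 j [ 0.1576  0.1752  1.8251  0.0001  1.1416 -0.8291]
F along out-axis -0.4801017450833681 lat 0.4300850046345398 z -1.9327060674695073
```

View pics/w17c.png

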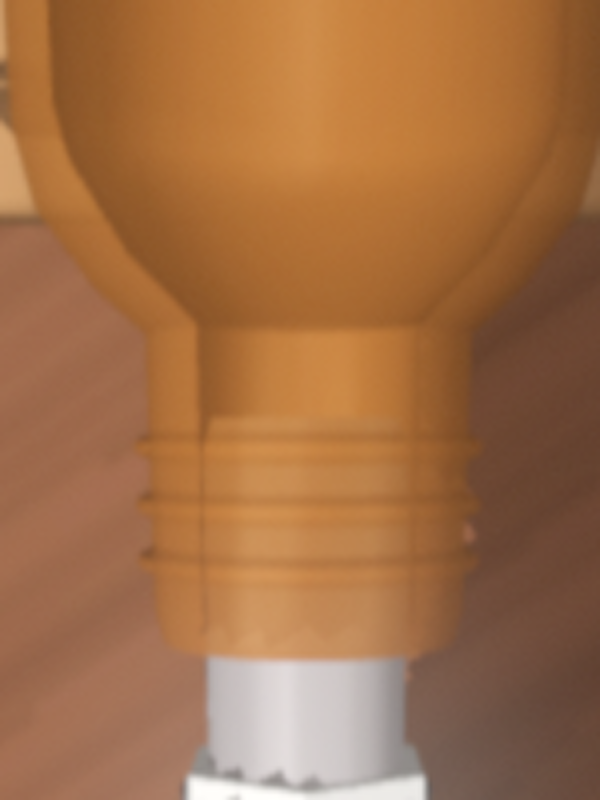

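```bash
python3 -m jog '{"offset":[[0.05,-0.0331,0],[0.0834,-0.0552,0],[0.0834,-0.0552,0],[0.0834,-0.0552,0],[0.0834,-0.0552,0],[0.1168,-0.0772,0],[0.1168,-0.0772,0],[0.1334,-0.0883,0],[0,0,0.4],[0,0,0.5],[0,0,0.5],[0,0,0.4]],"angular":[[0,0,0],[0,0,0],[0,0,0],[0,0,0],[0,0,0],[0,0,0],[0,0,0],[0,0,0],[0,0,0],[0,0,0],[0,0,0],[0,0,0]],"jaw":[0,0,0,0,0,0,0,0,0,0,0,0]}'
python3 -m jog '{"offset":[[0,0,0],[0,0,0],[0,0,0],[0,0,0],[0,0,0],[0,0,0],[0,0,0],[0,0,0],[0,0,0],[0,0,0],[0,0,0],[0,0,0]],"angular":[[0,0,-1],[0,0,-1],[0,0,-1],[0,0,-1],[0,0,-1],[0,0,-1],[0,0,-1],[0,0,-1],[0,0,-1],[0,0,-1],[0,0,-1],[0,0,-1]],"jaw":[0,0,0,0,0,0,0,0,0,0,0,0]}'
python3 -m jog '{"offset":[[0,0,0],[0,0,0],[0,0,0],[0,0,0],[0,0,0],[0,0,0],[0,0,0],[0,0,0],[0,0,0],[0,0,0],[0,0,0],[0,0,0]],"angular":[[0,0,-1],[0,0,-1],[0,0,-1],[0,0,-1],[0,0,-1],[0,0,-1],[0,0,-1],[0,0,-1],[0,0,-1],[0,0,-1],[0,0,-1],[0,0,-1]],"jaw":[0,0,0,0,0,0,0,0,0,0,0,0]}'
python3 -m jog '{"offset":[[0,0,0],[0,0,0],[0,0,0],[0,0,0],[0,0,0],[0,0,0],[0,0,0],[0,0,0],[0,0,0],[0,0,0]],"angular":[[0,0,-1],[0,0,-1],[0,0,-1],[0,0,-1],[0,0,-1],[0,0,-1],[0,0,0],[0,0,0],[0,0,0],[0,0,0]],"jaw":[0,0,0,0,0,0,0,0,0,0]}'
python3 - <<'E'
from h import *
show()
E
```

```text
time: 20.95
tool_pos: [0.6085, 0.1406, 0.0982]
tool_rot: [0.677, -0.677, 0.203, -0.204]
contact_force: [0.6, 0.8, -2.1]
gripper_width: 0.244
time: 22.15
tool_pos: [0.6079, 0.1406, 0.0964]
tool_rot: [0.427, -0.427, 0.564, -0.564]
contact_force: [0.6, -0.4, -1.0]
gripper_width: 0.24
time: 23.35
tool_pos: [0.6079, 0.1406, 0.0965]
tool_rot: [-0.014, 0.014, -0.707, 0.707]
contact_force: [-0.2, -0.6, -1.8]
gripper_width: 0.242
time: 24.35
tool_pos: [0.6077, 0.1408, 0.0965]
tool_rot: [0.203, -0.203, -0.677, 0.677]
contact_force: [0.3, 0.4, -2.1]
gripper_width: 0.242
t 24.35 pos [0.6077 0.1408 0.0965] y [-0.0001 -0.     -1.    ] zyaw -123.42252242519268 F [ 0.2768  0.4248 -2.055 ] T [ 0.0253  0.0079 -0.0298] w 20.66257681152024 j [0.1085 0.1329 1.7057 0.     1.3031 2.2626]
```

```bash
python3 -m jog '{"offset":[[0,0,-0.4],[0,0,-0.5],[0,0,-0.5],[0,0,-0.3],[0,0,-0.1],[-0.1,0.0662,0],[-0.15,0.0993,0],[-0.15,0.0993,0],[-0.1,0.0662,0],[0,0,0],[0,0,0],[0,0,0]],"angular":[[0,0,0],[0,0,0],[0,0,0],[0,0,0],[0,0,0],[0,0,0],[0,0,0],[0,0,0],[0,0,0],[0,0,0],[0,0,0],[0,0,0]],"jaw":[0,0,0,0,0,0,0,0,0,0,0,0]}' >/dev/null
python3 -m jog '{"offset":[[0,0,0],[0,0,0]],"angular":[[0,0,0],[0,0,0]],"jaw":[0,0]}' >/dev/null
python3 - <<'E'
from ov import *
s=show(); np.save('s18.npy',s,allow_pickle=True)
T=s['tool_pos']; g=np.array([np.cos(np.radians(-33.45)),np.sin(np.radians(-33.45)),0])
G=T+[0,0,.0455]
rr=[(G-g*.042,g,.011,(255,0,0)),(G-g*.058,g,.011,(255,0,0))]
L=np.array([.5244,.1960,.052])
rr+=[(L,g,.0145,(0,255,0)),(L-g*.027,g,.0145,(0,255,0)),(L-g*.1,g,.025,(0,255,0))]
f=manip.grab_frame("side")[260:330,205:295]; im=cv2.resize(f,None,fx=8,fy=8,interpolation=cv2.INTER_CUBIC)
cv2.imwrite('pics/d18.png',im); draw(im,'side',205,260,8,rr); cv2.imwrite('pics/ov18.png',im)
f=manip.grab_frame("scene")[120:220,290:400]; im=cv2.resize(f,None,fx=6,fy=6,interpolation=cv2.INTER_CUBIC)
draw(im,'scene',290,120,6,rr); cv2.imwrite('pics/os18.png',im)
cv2.imwrite('pics/w18.png',manip.grab_frame('wrist'))
E
```

```text
t 25.75 pos [0.5828 0.1572 0.0065] y [ 0.0001 -0.     -1.    ] zyaw -123.48833586107943 F [-0.4485  0.0226 -1.9132] T [ 0.0339  0.0115 -0.0028] w 20.949008158236943 j [ 0.1403  0.1964  1.8004 -0.      1.1447  2.2956]
```

View pics/d18.png

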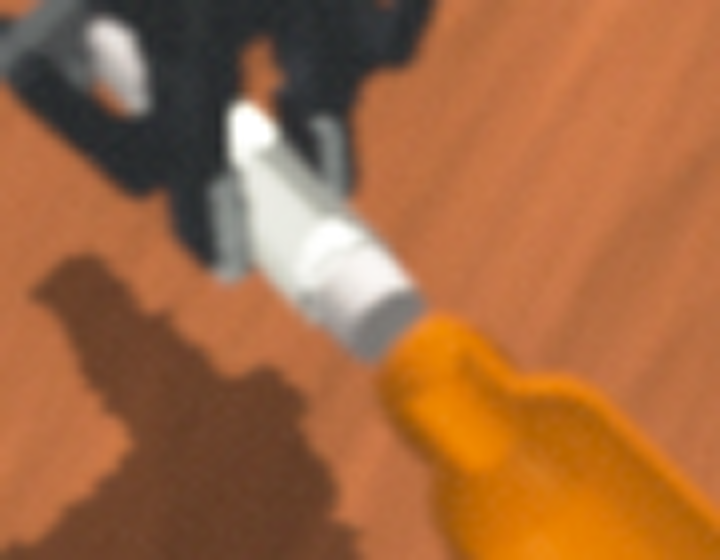

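View pics/ov18.png

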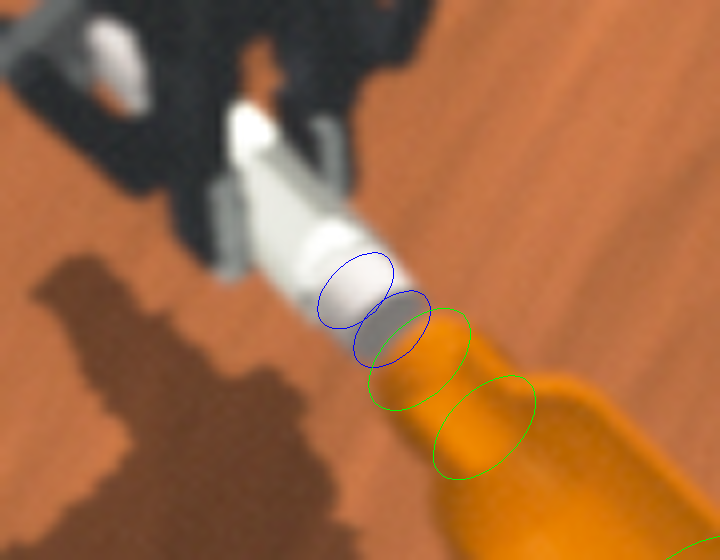

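View pics/os18.png

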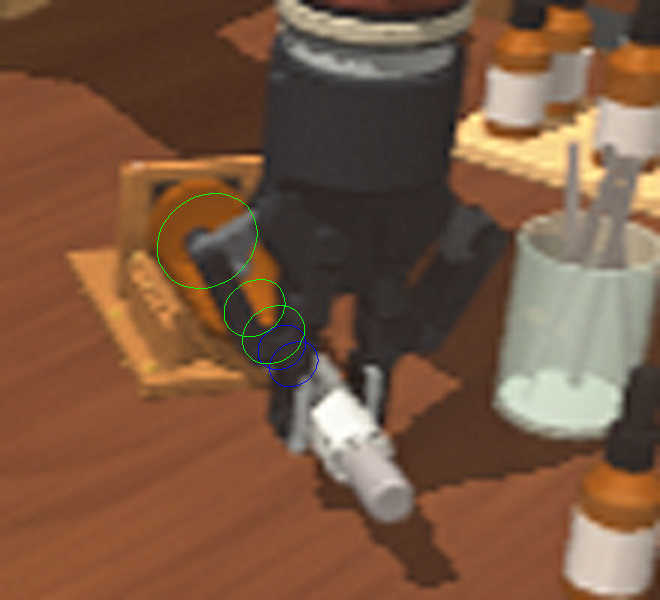

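View pics/w18.png

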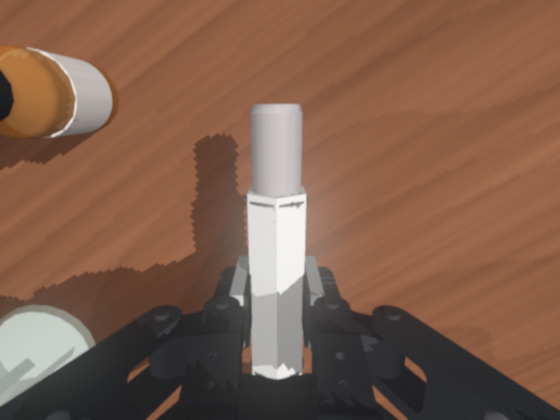

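```bash
python3 -m jog '{"offset":[[-0.0334,0.0221,0],[-0.0334,0.0221,0],[-0.0334,0.0221,0],[-0.0334,0.0221,0],[0,0,0],[0,0,0],[0,0,0]],"angular":[[0,0,0],[0,0,0],[0,0,0],[0,0,0],[0,0,0],[0,0,0],[0,0,0]],"jaw":[0,0,0,0,0,0,0]}' | grep -E 'time|pos|force'
for i in 1 2 ; do python3 -m jog '{"offset":[[-0.0167,0.011,0],[0,0,0],[0,0,0]],"angular":[[0,0,0],[0,0,0],[0,0,0]],"jaw":[0,0,0]}'| grep -E 'pos|force'; done
```

```text
time: 26.6
tool_pos: [0.576, 0.1618, 0.0066]
contact_force: [0.0, -0.1, -2.6]
tool_pos: [0.5751, 0.1624, 0.0065]
contact_force: [-0.3, -0.1, -1.7]
tool_pos: [0.5742, 0.163, 0.0065]
contact_force: [-0.7, 0.3, -1.0]
```

```bash
for i in 1 ; do python3 -m jog '{"offset":[[-0.0167,0.011,0],[0,0,0],[0,0,0]],"angular":[[0,0,0],[0,0,0],[0,0,0]],"jaw":[0,0,0]}'| grep -E 'pos|force'; done
python3 -m jog '{"offset":[[-0.0167,0.011,0],[0,0,0]],"angular":[[0,0,0],[0,0,0]],"jaw":[0,0]}'| grep -E 'time|pos|force'
```

```text
tool_pos: [0.5734, 0.1635, 0.0065]
contact_force: [0.7, -0.2, -2.2]
time: 27.7
tool_pos: [0.5725, 0.1641, 0.0065]
contact_force: [0.1, 0.0, -2.2]
```

```bash
python3 - <<'E'
from ov import *
s=show()
f=manip.grab_frame("side")[260:330,205:295]; cv2.imwrite('pics/d19.png',cv2.resize(f,None,fx=8,fy=8,interpolation=cv2.INTER_CUBIC))
E
```

```text
t 27.7 pos [0.5725 0.1641 0.0065] y [-0.0001  0.     -1.    ] zyaw -123.46462215689988 F [ 0.1301  0.0093 -2.2179] T [-0.0574 -0.045  -0.0323] w 20.945995786124517 j [0.1542 0.1792 1.8203 0.0001 1.1422 2.309 ]
```

View pics/d19.png

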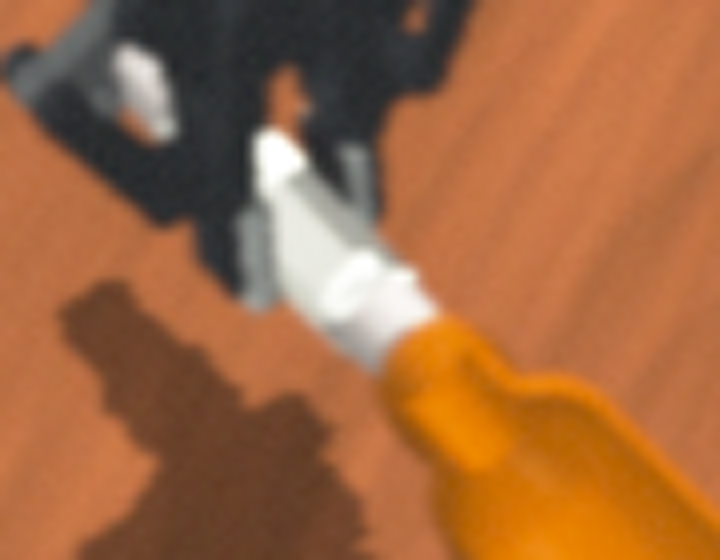

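```bash
for i in 1 2; do python3 -m jog '{"offset":[[-0.0083,0.0055,0],[0,0,0]],"angular":[[0,0,0],[0,0,0]],"jaw":[0,0]}'| grep -E 'pos|force'; done
```

```text
tool_pos: [0.5721, 0.1643, 0.0065]
contact_force: [0.3, 0.4, -2.3]
tool_pos: [0.5717, 0.1646, 0.0065]
contact_force: [-0.7, -0.4, -1.9]
```

```bash
for i in 1 2; do python3 -m jog '{"offset":[[-0.0083,0.0055,0],[0,0,0]],"angular":[[0,0,0],[0,0,0]],"jaw":[0,0]}'| grep -E 'pos|force'; done; python3 - <<'E'
from ov import *
show()
E
```

```text
tool_pos: [0.5713, 0.1649, 0.0065]
contact_force: [-0.1, 0.4, -1.1]
tool_pos: [0.5709, 0.1652, 0.0065]
contact_force: [0.1, 1.3, -2.5]
t 28.55 pos [0.5709 0.1652 0.0065] y [-0.0001 -0.     -1.    ] zyaw -123.46358598181558 F [ 0.079   1.2559 -2.5235] T [0.0262 0.0085 0.0152] w 20.64760597895586 j [0.1565 0.1765 1.8234 0.     1.1418 2.3113]
```

```bash
for i in 1 2 3; do python3 -m jog '{"offset":[[-0.0083,0.0055,0],[0,0,0]],"angular":[[0,0,0],[0,0,0]],"jaw":[0,0]}'| grep -E 'pos|force'; done; python3 - <<'E'
from ov import *
show()
E
```

```text
tool_pos: [0.5705, 0.1654, 0.0065]
contact_force: [-0.5, 0.1, -1.5]
tool_pos: [0.5701, 0.1657, 0.0065]
contact_force: [1.4, 0.5, -1.8]
tool_pos: [0.57, 0.1658, 0.0066]
contact_force: [0.4, -1.3, -1.2]
t 29.15 pos [0.57   0.1658 0.0066] y [ 0.0007 -0.0002 -1.    ] zyaw -123.46655259554257 F [ 0.3921 -1.2543 -1.2111] T [-0.0994 -0.0645 -0.0642] w 20.671871540076356 j [ 0.158   0.1744  1.8256 -0.0004  1.141   2.313 ]
```

```bash
for i in 1 2; do python3 -m jog '{"offset":[[-0.0083,0.0055,0],[0,0,0]],"angular":[[0,0,0],[0,0,0]],"jaw":[0,0]}'| grep -E 'pos|force'; python3 - <<'E'
from h import *
s=manip.state();print(s['contact_force']@[.834,-.552,0], s['ft_torque'],np.hypot(*s['ft_torque'][:2])/.153)
E
done
```

```text
tool_pos: [0.57, 0.1659, 0.0068]
contact_force: [1.9, -2.9, -1.7]
3.1822778913603886 [-0.3718 -0.4527 -0.0202] 3.828958702550121
tool_pos: [0.57, 0.1659, 0.007]
contact_force: [4.8, -3.8, -2.5]
6.068384033546911 [-0.5573 -0.7312  0.0327] 6.00884539208576
```

```bash
cat > f.py <<'E'
from h import *
s=manip.state();print(s['time'],s['contact_force']@[.834,-.552,0], np.hypot(*s['ft_torque'][:2])/.153, s['tool_pos'])
E
python3 -m jog '{"offset":[[-0.0034,0.0022,0],[0,0,0],[0,0,0]],"angular":[[0,0,0],[0,0,0],[0,0,0]],"jaw":[0,0,0]}' >/dev/null; python3 f.py
for i in 1 2 ; do python3 -m jog '{"offset":[[0,0,0],[0,0,0],[0,0,0]],"angular":[[0,0,0],[0,0,0],[0,0,0]],"jaw":[0,0,0]}' >/dev/null; python3 f.py; done
```

```text
29.85 5.479619675118416 6.592458956490579 [0.5701 0.1659 0.007 ]
30.15 5.496667803383856 6.271335009308444 [0.5701 0.1659 0.007 ]
30.45 5.880640724079667 6.184102678728163 [0.5701 0.1659 0.0071]
```

```bash

python3 -m jog '{"offset":[[-0.0034,0.0022,0],[0,0,0],[0,0,0]],"angular":[[0,0,0],[0,0,0],[0,0,0]],"jaw":[0,0,0]}' >/dev/null; python3 f.py
for i in 1 2 3 4; do python3 -m jog '{"offset":[[0,0,0],[0,0,0],[0,0,0]],"angular":[[0,0,0],[0,0,0],[0,0,0]],"jaw":[0,0,0]}' >/dev/null; python3 f.py; done
python3 - <<'E'
from ov import *
f=manip.grab_frame("side")[260:330,205:295]; cv2.imwrite('pics/d20.png',cv2.resize(f,None,fx=8,fy=8,interpolation=cv2.INTER_CUBIC))
E
```

```text
30.75 6.194694940920689 6.839307723221534 [0.5701 0.1659 0.0071]
31.05 7.3346991088260065 6.927068739272303 [0.5701 0.1659 0.0071]
31.35 5.518689220905381 7.218177457506857 [0.5701 0.1659 0.0071]
31.65 6.598366617462551 7.170738428216426 [0.5701 0.1659 0.0071]
31.95 6.422265276946692 7.203140728000768 [0.5701 0.1659 0.0071]
```

View pics/d20.png

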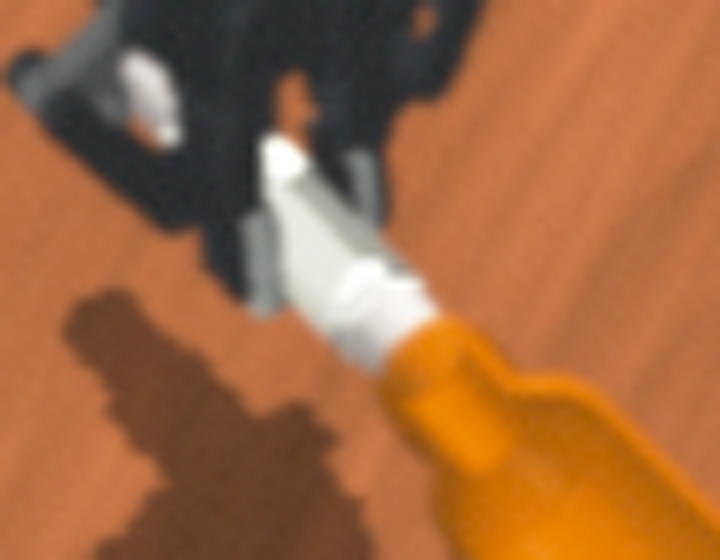

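```bash
python3 -m jog '{"offset":[[0.0167,-0.011,0],[0.0334,-0.0221,0],[0.0834,-0.0552,0],[0.1,-0.0662,0],[0.15,-0.0993,0],[0.2,-0.1324,0],[0.15,-0.0993,0],[0,0,0.3],[0,0,0.5],[0,0,0.6],[0,0,0.6],[0,0,0.4]],"angular":[[0,0,0],[0,0,0],[0,0,0],[0,0,0],[0,0,0],[0,0,0],[0,0,0],[0,0,0],[0,0,0],[0,0,0],[0,0,0],[0,0,0]],"jaw":[0,0,0,0,0,0,0,0,0,0,0,0]}'
python3 -m jog '{"offset":[[-0.05,-0.3,0],[-0.1,-0.55,0],[-0.15,-0.75,0],[-0.15,-0.75,0],[-0.15,-0.75,0],[-0.15,-0.75,0],[-0.15,-0.75,0],[-0.15,-0.75,0],[-0.15,-0.75,0],[-0.15,-0.75,0],[-0.1,-0.55,0],[-0.1,-0.45,0]],"angular":[[0,0,-0.65],[0,0,-0.65],[0,0,-0.65],[0,0,-0.65],[0,0,-0.65],[0,0,-0.65],[0,0,-0.65],[0,0,-0.65],[0,0,-0.65],[0,0,-0.65],[0,0,-0.65],[0,0,-0.5]],"jaw":[0,0,0,0,0,0,0,0,0,0,0,0]}'
python3 -m jog '{"offset":[[0,0,0],[0,0,0],[0,0,0],[0,0,0]],"angular":[[0,0,0],[0,0,0],[0,0,0],[0,0,0]],"jaw":[0,0,0,0]}'
python3 - <<'E'
from h import *
s=show(); p=s['tool_pos']; print(np.array([.5302,-.2734,.0023])-p, (np.array([.5302,-.2734,.0023])-p)/.05)
cv2.imwrite('pics/w21.png',manip.grab_frame('wrist'))
f=manip.grab_frame("side"); cv2.imwrite('pics/d21.png',f)
E
```

```text
time: 33.2
tool_pos: [0.6065, 0.1427, 0.1307]
tool_rot: [-0.202, 0.205, 0.678, -0.676]
contact_force: [-0.5, -0.0, -1.3]
gripper_width: 0.243
time: 34.4
tool_pos: [0.5274, -0.2519, 0.1279]
tool_rot: [-0.452, 0.453, 0.543, -0.543]
contact_force: [-0.6, -0.8, -2.0]
gripper_width: 0.246
time: 34.8
tool_pos: [0.528, -0.2491, 0.1267]
tool_rot: [-0.451, 0.451, 0.545, -0.544]
contact_force: [-0.9, -0.1, -1.3]
gripper_width: 0.241
t 34.8 pos [ 0.528  -0.2491  0.1267] y [ 0.0001  0.0002 -1.    ] zyaw -169.27779968199715 F [-0.9206 -0.0528 -1.3171] T [ 0.0245 -0.025   0.0105] w 20.54074294545555 j [-0.5684  0.0116  1.7803  0.0002  1.3496  2.386 ]
[ 0.0022 -0.0243 -0.1244] [ 0.045  -0.4867 -2.4886]
```

View pics/w21.png

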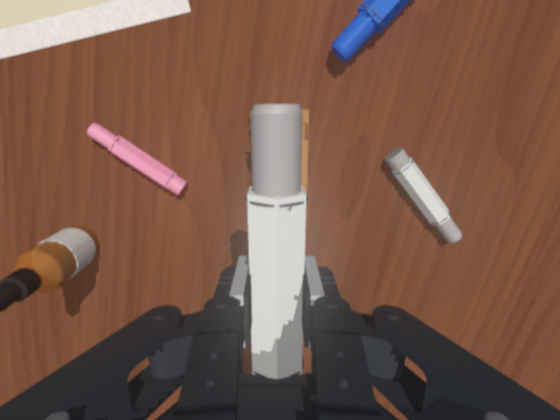

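View pics/d21.png

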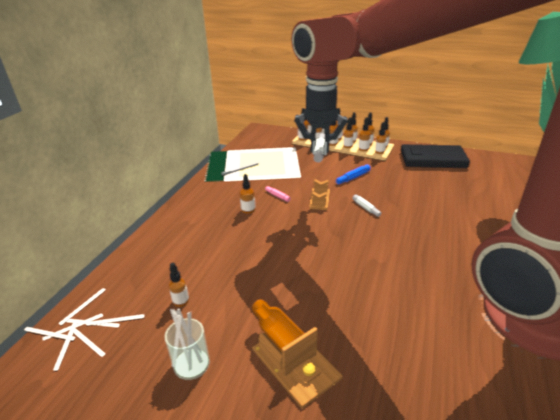

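```bash
python3 -m jog '{"offset":[[0.02,-0.24,0],[0.025,-0.247,0],[0,0,-0.3],[0,0,-0.5],[0,0,-0.5],[0,0,-0.4],[0,0,-0.3],[0,0,-0.2],[0,0,0],[0,0,0],[0,0,0],[0,0,0]],"angular":[[0,0,-0.015],[0,0,0],[0,0,0],[0,0,0],[0,0,0],[0,0,0],[0,0,0],[0,0,0],[0,0,0],[0,0,0],[0,0,0],[0,0,0]],"jaw":[0,0,0,0,0,0,0,0,0,0,0,0]}'
python3 - <<'E'
from h import *
s=show()
cv2.imwrite('pics/w22.png',manip.grab_frame('wrist'))
cv2.imwrite("pics/s22.png",cv2.resize(manip.grab_frame("scene")[210:300,130:250],None,fx=6,fy=6,interpolation=cv2.INTER_CUBIC))
E
```

```text
time: 36.1
tool_pos: [0.5308, -0.275, 0.0179]
tool_rot: [-0.451, 0.453, 0.544, -0.544]
contact_force: [0.0, 0.2, -2.5]
gripper_width: 0.242
t 36.1 pos [ 0.5308 -0.275   0.0179] y [ 0.002  -0.0013 -1.    ] zyaw -169.4574215737487 F [ 0.003   0.2088 -2.4918] T [0.0194 0.0372 0.0345] w 20.643230465735975 j [-0.6024  0.1667  1.8126  0.      1.1599  2.3552]
```

View pics/s22.png

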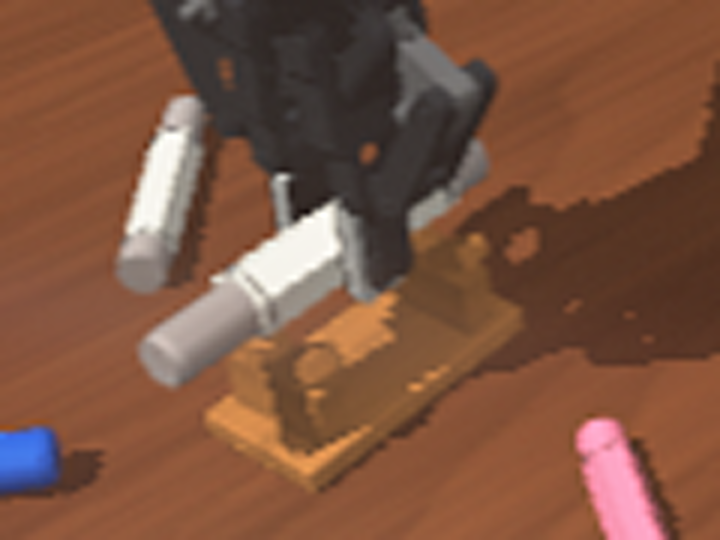

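View pics/w22.png

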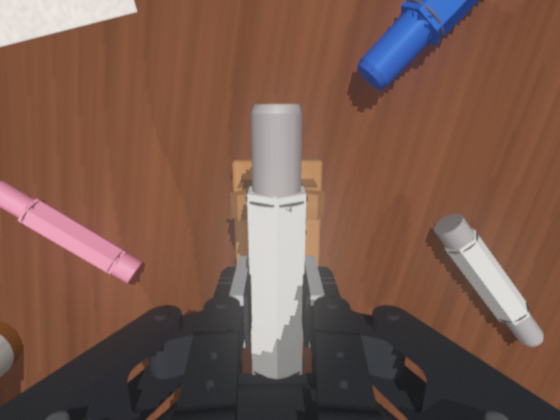

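```bash
python3 -m jog '{"offset":[[0,0,-0.05],[0,0,-0.05],[0,0,-0.05],[0,0,-0.05],[0,0,0],[0,0,0],[0,0,0],[0,0,0]],"angular":[[0,0,0],[0,0,0],[0,0,0],[0,0,0],[0,0,0],[0,0,0],[0,0,0],[0,0,0]],"jaw":[0,0,0,0,0,0,0,0]}'
python3 - <<'E'
from h import *
s=show()
E
```

```text
time: 37.0
tool_pos: [0.5301, -0.2745, 0.0067]
tool_rot: [-0.452, 0.452, 0.544, -0.544]
contact_force: [0.3, 0.1, -2.4]
gripper_width: 0.243
t 37.0 pos [ 0.5301 -0.2745  0.0067] y [ 0.0002 -0.0001 -1.    ] zyaw -169.4612046506711 F [ 0.3418  0.0943 -2.4298] T [-0.0002  0.0308 -0.0109] w 20.761734539140022 j [-0.6025  0.1817  1.8171  0.      1.1425  2.3552]
```

```bash
python3 -m jog '{"offset":[[0,0.02,-0.03],[0,0,-0.03],[0,0,0],[0,0,0],[0,0,0]],"angular":[[0,0,0],[0,0,0],[0,0,0],[0,0,0],[0,0,0]],"jaw":[0,0,0,0,0]}'
python3 -m jog '{"offset":[[0,0,-0.02],[0,0,0],[0,0,0]],"angular":[[0,0,0],[0,0,0],[0,0,0]],"jaw":[0,0,0]}'
```

```text
time: 37.5
tool_pos: [0.53, -0.2734, 0.0035]
tool_rot: [0.452, -0.452, -0.544, 0.544]
contact_force: [-0.9, 0.1, -1.2]
gripper_width: 0.244
time: 37.8
tool_pos: [0.5299, -0.2734, 0.0025]
tool_rot: [0.452, -0.452, -0.544, 0.544]
contact_force: [0.5, 0.2, -1.3]
gripper_width: 0.241
```

```bash
python3 -m jog '{"offset":[[0,0,-0.01],[0,0,0],[0,0,0]],"angular":[[0,0,0],[0,0,0],[0,0,0]],"jaw":[0,0,0]}'
python3 -m jog '{"offset":[[0,0,-0.01],[0,0,0],[0,0,0]],"angular":[[0,0,0],[0,0,0],[0,0,0]],"jaw":[0,0,0]}'
```

```text
time: 38.1
tool_pos: [0.5301, -0.2735, 0.0024]
tool_rot: [-0.452, 0.452, 0.544, -0.544]
contact_force: [-0.2, 1.3, 1.4]
gripper_width: 0.241
time: 38.4
tool_pos: [0.5301, -0.2735, 0.0023]
tool_rot: [0.452, -0.452, -0.544, 0.544]
contact_force: [-2.0, 1.5, 4.8]
gripper_width: 0.245
```

```bash
python3 -m jog '{"offset":[[0,0,0],[0,0,0],[0,0,0],[0,0,0],[0,0,0],[0,0,0],[0,0,0.2],[0,0,0.4],[0,0,0.6],[0,0,0.6],[0,0,0.6],[0,0,0.4]],"angular":[[0,0,0],[0,0,0],[0,0,0],[0,0,0],[0,0,0],[0,0,0],[0,0,0],[0,0,0],[0,0,0],[0,0,0],[0,0,0],[0,0,0]],"jaw":[25,30,40,50,50,50,50,50,50,50,50,50]}'
python3 -m jog '{"offset":[[0,0,0.5],[0,0,0.4],[0,0,0],[0,0,0],[0,0,0]],"angular":[[0,0,0],[0,0,0],[0,0,0],[0,0,0],[0,0,0]],"jaw":[50,50,50,50,50]}'
python3 - <<'E'
from h import *
s=show(); np.save('s23.npy',s,allow_pickle=True)
cv2.imwrite('pics/w23.png',manip.grab_frame('wrist'))
sc=manip.grab_frame("scene");cv2.imwrite('pics/s23.png',sc)
cv2.imwrite("pics/s23c.png",cv2.resize(sc[220:300,140:250],None,fx=7,fy=7,interpolation=cv2.INTER_CUBIC))
cv2.imwrite('pics/d23.png',manip.grab_frame('side'))
E
```

```text
time: 39.6
tool_pos: [0.531, -0.2741, 0.1453]
tool_rot: [-0.45, 0.453, 0.544, -0.544]
contact_force: [-0.3, -0.3, 0.1]
gripper_width: 0.588
time: 40.1
tool_pos: [0.5292, -0.2729, 0.1849]
tool_rot: [0.453, -0.451, -0.544, 0.544]
contact_force: [-0.2, -0.1, -1.6]
gripper_width: 0.584
t 40.1 pos [ 0.5292 -0.2729  0.1849] y [-0.002   0.0014 -1.    ] zyaw -169.45928704748056 F [-0.2491 -0.1083 -1.6111] T [-0.015   0.0003 -0.0568] w 49.914841037209754 j [-0.601  -0.0053  1.6977  0.      1.4516  2.3566]
```

View pics/w23.png

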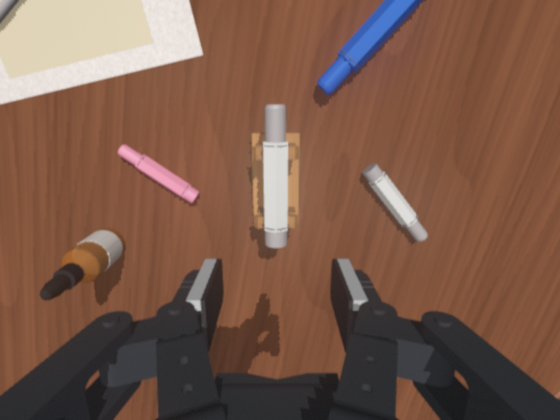

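View pics/s23c.png

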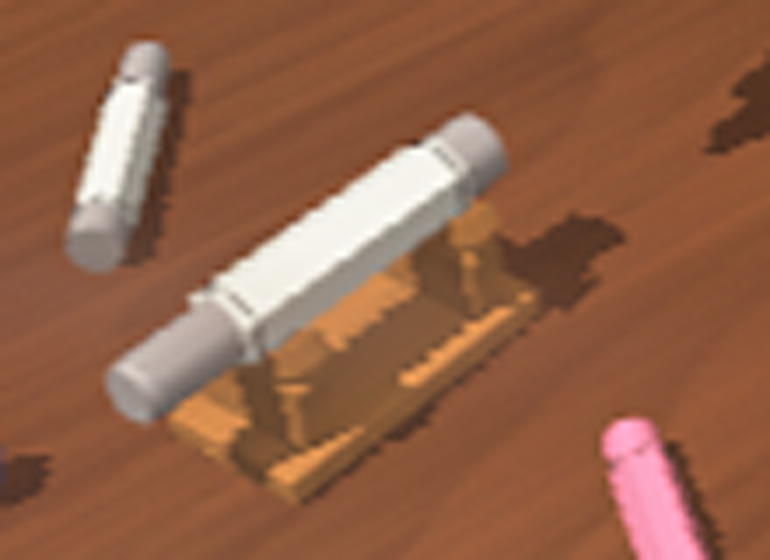

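View pics/d23.png

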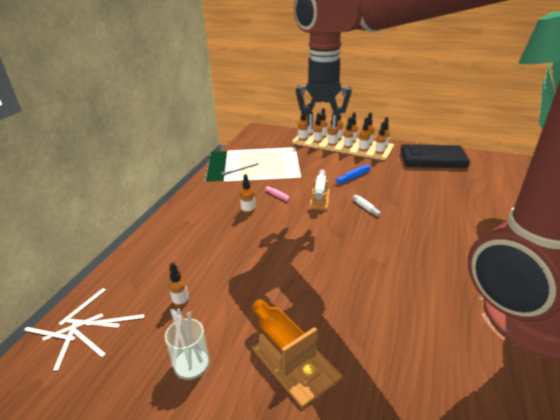

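```bash
python3 -c "
from plant import manip
print(manip.job_done())"
```

```text
the job is handed in; nothing more can be done
None
```

The neck bore is checked and the job is handed in at about 40 s. The go end went fully in, the no-go end was refused, and the gauge is back in its rest.

- **Go end:** it slid in with about 1 N until the shoulder met the lip. The bottle then moved back a few mm to its stop, and the force peaked at the 11.8 N I read, below the 18 N limit. I then drew the gauge out straight.
- **No-go end:** turned end for end and pressed on the mouth. It stopped at the lip, and the force sat between about 5.5 and 7.3 N (noisy, around 7 N by torque) for about 2 s.
- **Afterwards:** in the last pictures the gauge sits in its two saddles just as at the start. The bottle is in its cradle, the other glassware looks undisturbed, and the gripper is clear.

**Checks that failed or disagreed:**
- **First grasp:** it closed above the gauge and touched it with about 4 N, because the fingertips sit about 30 mm further back than the stated tool point. I went lower, regripped and did the task from there.
- **Mouth position:** the first estimate was about 3 mm off sideways. I corrected it with the wrist camera before going in.
- **Contact distance:** the go and no-go contacts came about 12 mm apart instead of 16 mm. That fits the gauge being held about 2 mm off its middle, which an earlier picture also suggested, but I did not check it separately.

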